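# Index the four-station turntable to its next hole

### The arm

A 6-joint arm with a two-finger parallel gripper is mounted at the origin on a cart in front of the work surface, level with it; the furniture and walls round the work are solid. World frame = base frame: x ahead of the robot, y to its left, z up, the work surface at z = 0. Lengths are in mm, angles in rad, forces in N, time in s.
With the tool pointing down it reaches from about 400 to 925 mm from the base axis. Payload 12.5 kg.
Tool frame: the origin (TCP) lies midway between the tips of the shut fingers; the grasp point (between the pads) lies env.grasp_offset behind it (env.grasp_offset is the distance from the TCP to the grasp point, in mm); x points along the fingers, y is the direction in which the jaws open and shut, and the axes are right-handed (so a half turn about x gives the same grasp; the last joint's range is limited). The gripper opens to 95 mm and grips with 3 to 60 N. Pads are 20 mm wide; open, the fingers measure 119 mm over their backs; the gripper's body (75 mm by 180 mm) begins 59 mm behind the grasp point.
Start: joints at [-1.38, 0.491, 1.559, -0, 1.092, -0.106], TCP at [182.812, -597.687, 182.461] pointing down, gripper open.
Joint ranges: [-3.1, 3.1], [-0.84, 2.19], [0.05, 2.79], [-1.13, 4.28], [0.06, 2.93], [-2.69, 2.69]. Speed limits (rad/s): [2.22, 2.22, 2.79, 3.14, 3.14, 3.14].

### API

Orientations are given as [roll, pitch, yaw] about the fixed x, y, z axes, in that order (R = Rz(yaw) Ry(pitch) Rx(roll)).
In Python, from cell import env gives the robot as it stands.
- The arm moves only by the tool apply_moves, never from a script. Its arguments are lists of equal length, an entry for each row: "offset": the shift along the world's x, y, z in units of 25 mm (1.0 is 25 mm), a list of three; "yaw": the turn about the world's z in units of 6 degrees (1.0 is 6 degrees); "jaw": the closure, from -1 (fully open) to 1 (shut), so that 0 is half open. A call has 1 to 20 rows; each row is the pose to reach, as a shift and turn from the pose measured when the call began; what a row does not reach only later rows make up. A row lasts 1/8 s, in which the tool goes at most 62.5 mm and 10.7 degrees, less where a joint would pass 70% of its speed; a pose out of reach is approached as far as the arm can. A call with a gripper value outside its range is refused whole. The fingers move at their own pace and stop on an object; the grip force is fixed at half the most. Time passes only in rows, so rows that repeat a pose let the fingers close. It gives the time, the measured TCP pose, the force and the opening at its end, in the units of the state.
- env.state(): the state, without advancing time (a new reading comes with each control period).
- env.read_camera(name): name is "scene" or "top"; returns a dict with "frame" (400x640x3 uint8, red, green, blue), "fx", "fy", "cx", "cy" (pixels), "xyz" and "rotation" of the camera in the world. Camera axes: x right, y down, z forward; pixel columns grow to the right and rows downward; lengths in mm; the calibration is good to about 2 mm. A picture is of the moment at which its call begins. There is no depth.
- env.job_done(): hands the job in, once; it reports no verdict.
The state is a dict: "t": time; "joints": joint angles; "qvel": joint speeds; "tau": joint torques, N m; "eef_pos": TCP position; "tcp_rot": TCP orientation; "ft_force": force on the tool from outside, world axes, zero at the start; "moment": the same for the moment, N m; "opening": opening from 0.0 (shut) to 1.0 (fully open).
Only numpy, scipy, OpenCV 4.12 (cv2) and the standard library are available. Lean on these libraries where they do the work, as an engineer would, in place of code of your own. Each camera call takes 0.05 s, during which the arm holds its last target.

### The job

The near nest of the four-station index table is empty: bring the next mould insert round to the front. Swing the clamp lever right out so that its toe is well clear of the table, press the index plunger's knob in and turn the table clockwise (seen from above) to the very next hole, where the plunger must spring back out, then swing the clamp lever fully home again. Only press and push, with the fingertips or the outside of the fingers: lift nothing, leave the mould inserts seated in their nests and leave the loose things round about where they are.

Things in the scene. Friction and masses are not known exactly. Their poses are not given: they have to be found in the camera images.
- index_fixture: Fixed index fixture: round grey cast base, 258 mm across, bolted to the table top, with a steel hole ring on it (252 mm across, upper face 30 mm above the work surface). The ring has four index holes, 14 mm wide, 90 degrees apart, 110 mm from the axis, joined by a narrow circular slot. Origin: on the turntable's axis, on the work surface; z up. In its frame the holes lie diagonally at 45, 135, 225 and 315 degrees, and the clamp post stands at [0.038, 0.143].
- turntable (a joint): Turntable angle, rad: 0 at the start (plunger in its first hole, at 225 degrees of the fixture's frame, near right); grows as the table turns clockwise seen from above; 1.571 is the next hole (at 135 degrees, near left). Free it turns against light friction (0.10 N m, about 1 N at the plunger) and stays where it is left; it stays locked while the plunger is out in a hole, with 0.01 rad of play. The clamp adds about 1.2 N m of friction.
- table_centre (a point): Centre of the turntable's upper face, on its axis, 44 mm above the work surface. The table is a steel disc 184 mm across; each of its four nests, 50 mm from the axis and 90 degrees apart, is a ring of six 8 mm high dowels. The point's frame turns with the table: at the start it is the fixture's. A dark index arm, 30 mm wide, top 44 mm above the work surface, sticks out of the disc over the hole ring to 127 mm from the axis and carries the plunger.
- plunger (a joint): Travel of the push-to-release index plunger, m: 0 out (locking when over a hole), 0.012 pressed fully in. It moves straight down against a spring, 3 N at the start and 9 N fully in; from 0.010 on its locking shoulder is below the hole ring and the table can turn. Let go between holes it stays in, at about 0.0085, held under the ring, and springs out by itself at the next hole, drawing the table true from up to 3 mm off.
- plunger_top (a point): Centre of the flat upper face of the plunger's round, rubber-faced black knob (friction about 1, so a fingertip that presses it can also carry it round): 36 mm across, 14 mm high, 80 mm above the work surface when out and 68 mm when pressed in; 110 mm from the turntable's axis. It travels with the table.
- clamp_lever (a joint): Clamp lever angle, rad: 0 fully home (toe pressing on the table's rim, against a stop), 1.3 fully out (against a stop; the toe is off the table above 0.5 and clear of the index arm's way above 1.2). It grows clockwise seen from above, that is as the grip is pushed away from the robot, and stays where it is left. Pushed at its grip it takes about 2 N free and up to about 12 N while the toe slides on or off the table.
- clamp_grip (a point): Centre of the top of the clamp lever's upright black grip: a round bar 20 mm in diameter that stands from 51 to 97 mm above the work surface; below 62 mm a thin rod joins it to the pivot. It is 75 mm from the pivot; at lever angle 0 it lies in the direction 170 degrees (fixture's frame) from the pivot, at 1.3 rad in the direction 95 degrees.
- clamp_pivot (a point): Point on the clamp lever's vertical turning axis, at the left of the table, 97 mm above the work surface, 148 mm from the turntable's axis, in the direction 75 degrees of the fixture's frame. The lever's own hub, 32 mm across, reaches up to 72 mm; its toe bar, 15 mm wide, reaches 72 mm from the pivot and up to 70 mm above the work surface, and at lever angle 0 points to the turntable's axis.
- insert_right: Loose steel mould insert, 34 x 62 x 18 mm, in the nest at the right (fixture's -y) at the start; it comes to the front. Origin: centre of its underside.
- insert_far: Loose steel mould insert, 34 x 62 x 20 mm, in the far nest at the start. Origin: centre of its underside.
- insert_left: Loose steel mould insert, 34 x 62 x 18 mm, in the left nest at the start. Origin: centre of its underside.
- strap_clamp: Bystander: loose dark forged strap clamp, 30 x 100 x 16 mm, to the right of the fixture. Origin: centre of its underside.
- brass_drift: Bystander: loose brass hexagon bar, 126 mm long, 13 mm thick, beyond the fixture. Origin: centre of its underside.
- hex_nut: Bystander: loose steel hexagon nut, 24 mm across flats, 13 mm high, right of the fixture. Origin: centre of its underside.
- hex_key: Bystander: loose black hexagon key, 93 x 33 x 6 mm, right of the fixture. Origin: centre of its underside.
Not all that is in view belongs to the job. What is shaped like the insert_right but pink is not meant.

How it is judged:
By the outcome, as a careful person would: the job done as asked, in the order asked, and still so for the second after the job is handed in, with the robot touching nothing.
It also fails if it takes over 72 s, if anything falls off the work surface, if the arm or the gripper's body presses on something with over 40 N, if the wrist force passes 120 N, or if a joint passes its speed limit or range.

## Working session

There is one attempt and no reset: what is moved stays moved. The work goes in short steps, Python scripts to look and compute and a tool call to move; the robot and the scene stay as the last step left them, time stands still between calls to the robot, and variables do not carry over. Pictures are saved under pics/ and viewed, and the job is handed in when it is done.

Besides the shell and the picture viewer there is one more tool, called after "Request:" as name(argument=value, ...) on one line, values as JSON. apply_moves: Moves the arm, as the interface text tells. Its arguments: {"type":"object","properties":{"offset":{"type":"array"},"yaw":{"type":"array"},"jaw":{"type":"array"}},"required":["offset","yaw","jaw"]}

```bash
ls; mkdir -p pics
python3 - <<'E'
from cell import env
import cv2,pickle
print(env.state(), env.grasp_offset)
for n in("scene","top"):
    c=env.read_camera(n); cv2.imwrite(f"pics/{n}0.png",c["frame"][:,:,::-1]); pickle.dump(c,open(f"pics/{n}0.pkl","wb"))
    print(n,c["fx"],c["fy"],c["cx"],c["cy"],c["xyz"],c["rotation"])
E
```

```text
pics
{'t': 0.0, 'joints': array([-1.37961419e+00,  4.91565726e-01,  1.55947553e+00, -3.74271818e-05,
        1.09167884e+00, -1.05585850e-01]), 'qvel': array([ 6.50038179e-04, -7.92030173e-07,  3.09895542e-05,  1.01062446e-03,
       -1.67292084e-03,  1.02580615e-03]), 'tau': array([-2.24384246e-03, -6.12651229e+01, -2.58181965e+01,  6.92318939e-02,
        4.82232054e-02, -1.25179195e-04]), 'eef_pos': array([ 182.73475691, -597.38819392,  181.8489536 ]), 'tcp_rot': array([-1.64694935,  1.56966839,  1.79142857]), 'ft_force': array([-0.87380169, -0.36550989, -0.80489308]), 'moment': array([ 0.03955906, -0.02326711, -0.024615  ]), 'opening': 1.0012105690542168} 18.8
scene 489.381169315122 489.381169315122 321.3329017024242 195.19610821469357 [ 20.13821354 698.04760887 858.88419612] [-2.23882858  0.00363466 -2.48706546]
top 394.72269604345564 394.72269604345564 314.82761452646395 192.11095198825032 [ 477.80479952  -89.67173047 1001.98359959] [-3.00113375  0.03027833 -1.59131646]
```

View pics/scene0.png

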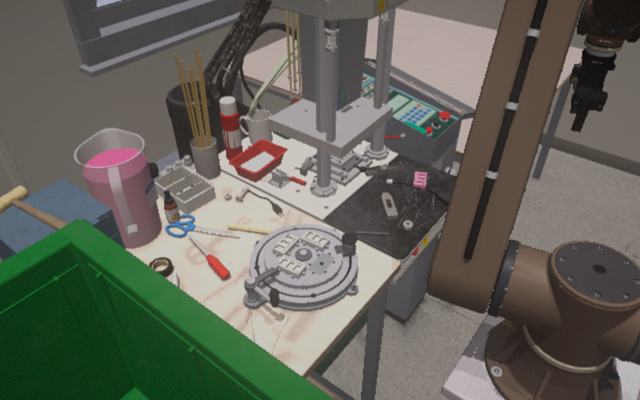

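View pics/top0.png

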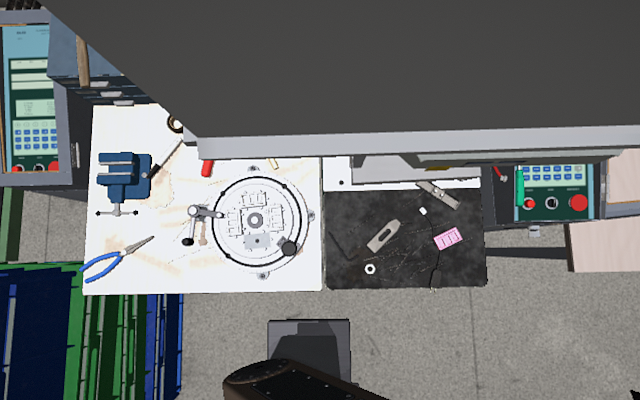

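```bash
cat > h.py <<'E'
import numpy as np,cv2,pickle
from scipy.spatial.transform import Rotation as R
def K(c): return np.array([[c["fx"],0,c["cx"]],[0,c["fy"],c["cy"]],[0,0,1.]])
def Rm(c): return R.from_euler("xyz",c["rotation"]).as_matrix()
def ray(c,p,z):
    d=Rm(c)@np.linalg.inv(K(c))@np.array([p[0],p[1],1.]); o=np.array(c["xyz"]); return o+d*(z-o[2])/d[2]
def proj(c,P):
    q=K(c)@(Rm(c).T@(np.array(P)-c["xyz"])); return q[:2]/q[2]
def tri(c1,p1,c2,p2):
    A=[];b=[]
    for c,p in((c1,p1),(c2,p2)):
        d=Rm(c)@np.linalg.inv(K(c))@np.array([p[0],p[1],1.]);d/=np.linalg.norm(d);M=np.eye(3)-np.outer(d,d);A.append(M);b.append(M@np.array(c["xyz"]))
    A=np.vstack(A);b=np.hstack(b);x=np.linalg.lstsq(A,b,rcond=None)[0];return x,np.abs(A@x-b).max()
def crop(c,x0,y0,x1,y1,s,name): cv2.imwrite(name,cv2.resize(c["frame"][y0:y1,x0:x1,::-1],None,fx=s,fy=s,interpolation=cv2.INTER_CUBIC))
def load(n): return pickle.load(open(f"pics/{n}.pkl","rb"))
def snap(n,tag):
    from cell import env
    c=env.read_camera(n); pickle.dump(c,open(f"pics/{n}{tag}.pkl","wb")); return c
E
python3 - <<'E'
from h import *
s=load("scene0");t=load("top0")
crop(t,170,155,330,290,5,"pics/t0c.png")
crop(s,220,200,390,320,4.7,"pics/s0c.png")
print(ray(t,(255,220),44))
E
```

```text
[548.81481762  83.92023585  44.        ]
```

View pics/t0c.png

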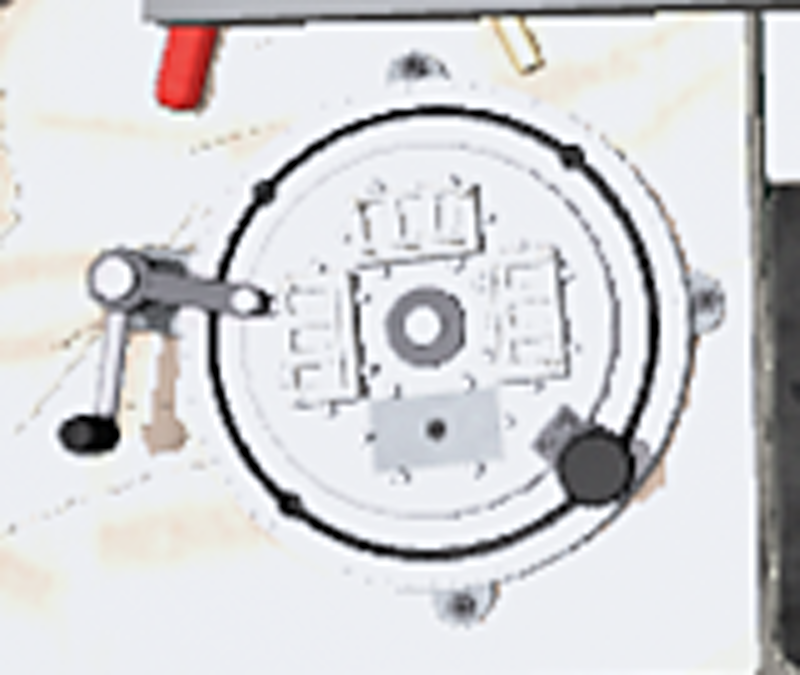

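View pics/s0c.png

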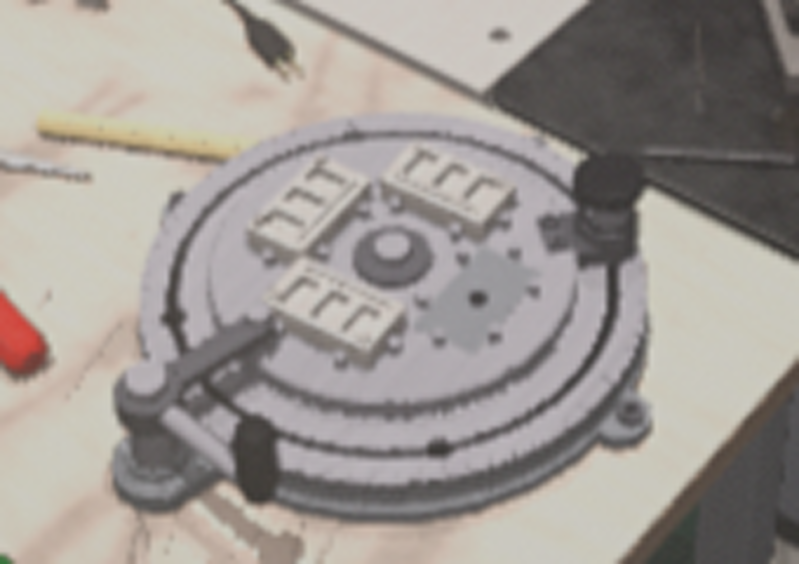

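Run:
```python
from h import *
s=load("scene0");t=load("top0")
T=lambda x,y:np.array([x/5+170-.4,y/5+155-.4])
S=lambda x,y:np.array([x/4.7+220-.4,y/4.7+200-.4])
H=[T(265,190),T(573,157),T(290,500)]
P=[ray(t,h,30) for h in H]
for p in P: print(p.round(1))
c=(P[1]+P[2])/2; print("centre",c, [np.linalg.norm(p-c) for p in P])
# fixture angles: far-right hole=315, far-left=45, near-left=135
for p,a in zip(P,(45,315,135)):
    d=p-c; print("yaw",((np.degrees(np.arctan2(d[1],d[0]))-a+180)%360)-180)
# black blobs top
def blobs(c,x0,y0,x1,y1,th,amin):
    g=c["frame"][y0:y1,x0:x1].max(2); m=(g<th).astype(np.uint8)
    n,l,st,ce=cv2.connectedComponentsWithStats(m)
    return [(st[i][4],(ce[i]+[x0,y0]).round(2),st[i][:4]+[x0,y0,0,0]) for i in range(1,n) if st[i][4]>amin]
for th in(50,75): print(th,blobs(t,175,160,318,288,th,20))
for th in(50,75): print(th,blobs(s,240,210,375,312,th,20))
print("centre post", tri(t,T(425,324),s,S(395,245)))
print("knob top", tri(t,T(596,466),s,S(610,182)))
for n,c in(("t",t),("s",s)): pass
```

```text
[620.4 168.1  30. ]
[633.2  13.2  30. ]
[466.6 153.8  30. ]
centre [549.89552221  83.51294649  30.        ] [np.float64(110.0835001629286), np.float64(109.01409763210783), np.float64(109.0140976321078)]
yaw 5.195702154707561
yaw 4.827461572571849
yaw 4.827461572571849
50 [(np.int32(163), array([283.59, 206.79]), array([236, 176,  66,  79])), (np.int32(43), array([221.58, 195.91]), array([214, 183,  21,  28])), (np.int32(102), array([230.38, 250.47]), array([212, 217,  48,  50])), (np.int32(51), array([188.31, 241.2 ]), array([182, 238,  12,   7])), (np.int32(24), array([280.25, 257.92]), array([271, 254,  20,  10]))]
75 [(np.int32(453), array([261.27, 224.08]), array([212, 176,  90,  91])), (np.int32(69), array([187.59, 241.25]), array([182, 238,  12,   8]))]
50 []
75 [(np.int32(75), array([358.32, 213.55]), array([350, 210,  18,  10])), (np.int32(75), array([371.91, 218.33]), array([368, 210,   7,  19])), (np.int32(239), array([351.73, 241.02]), array([342, 232,  33,  40])), (np.int32(118), array([274.05, 297.48]), array([270, 289,   9,  18]))]
centre post (array([548.83829796,  82.75184073,  53.08793367]), np.float64(0.764357708906914))
knob top (array([479.05472062,  -1.18613332,  72.47112948]), np.float64(0.8559760867106547))
```

Run:
```python
from h import *
s=load("scene0");t=load("top0")
T=lambda x,y:np.array([x/5+170-.4,y/5+155-.4])
S=lambda x,y:np.array([x/4.7+220-.4,y/4.7+200-.4])
c=np.array([549.9,83.5,0]);yaw=4.9
def at(o,r,a,z): return np.array([o[0]+r*np.cos(np.radians(a+yaw)),o[1]+r*np.sin(np.radians(a+yaw)),z])
piv=at(c,148,75,72); pts=dict(knob=at(c,110,225,80),piv=piv,grip=at(piv,75,170,97),gout=at(piv,75,95,97),knob2=at(c,110,135,80))
for z in (0,60,97): pts["gripz%d"%z]=at(piv,75,170,z)
vis={n:cv2.resize(k["frame"][y0:y1,x0:x1,::-1],None,fx=4.7,fy=4.7,interpolation=2) for n,k,x0,y0,x1,y1 in(("t",t,170,155,330,275),("s",s,220,200,390,320))}
for k,v in pts.items():
    print(k,v.round(1))
    for n,cam,x0,y0 in(("t",t,170,155),("s",s,220,200)):
        p=(proj(cam,v)-[x0,y0]+.5)*4.7; cv2.circle(vis[n],tuple(int(q) for q in p),4,(0,0,255),-1); cv2.putText(vis[n],k,(int(p[0])+5,int(p[1])),0,.45,(255,0,0),1)
for n in vis: cv2.imwrite(f"pics/{n}chk.png",vis[n][:600,:800])
# two-view triangulations
print("hub", tri(t,T(118,278),s,S(147,384))); print("grip top",tri(t,T(85,434),s,S(255,428)))
```

```text
knob [479.   -0.6  80. ]
piv [575.9 229.2  72. ]
grip [501.2 235.9  97. ]
gout [563.  303.1  97. ]
knob2 [465.8 154.4  80. ]
gripz0 [501.2 235.9   0. ]
gripz60 [501.2 235.9  60. ]
gripz97 [501.2 235.9  97. ]
hub (array([574.02546153, 229.3700358 ,  65.01097203]), np.float64(0.188030407221504))
grip top (array([499.94823931, 234.59730319,  91.59481282]), np.float64(0.5590897126006666))
```

View pics/tchk.png

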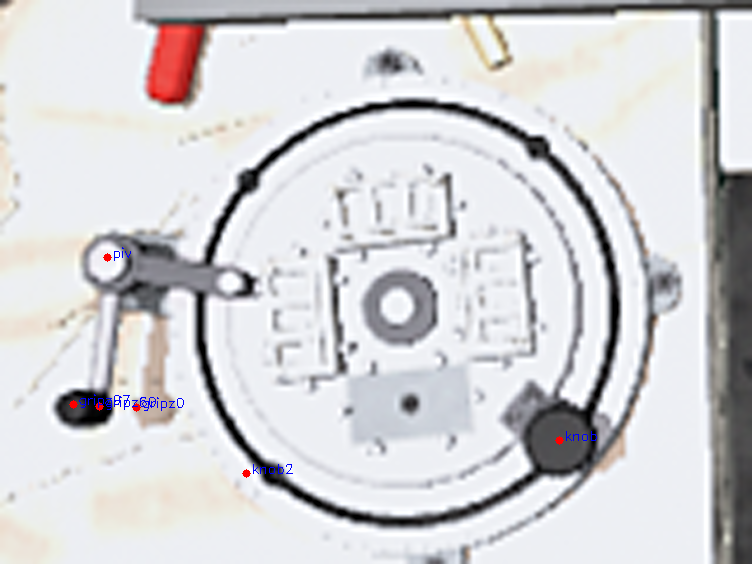

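View pics/schk.png

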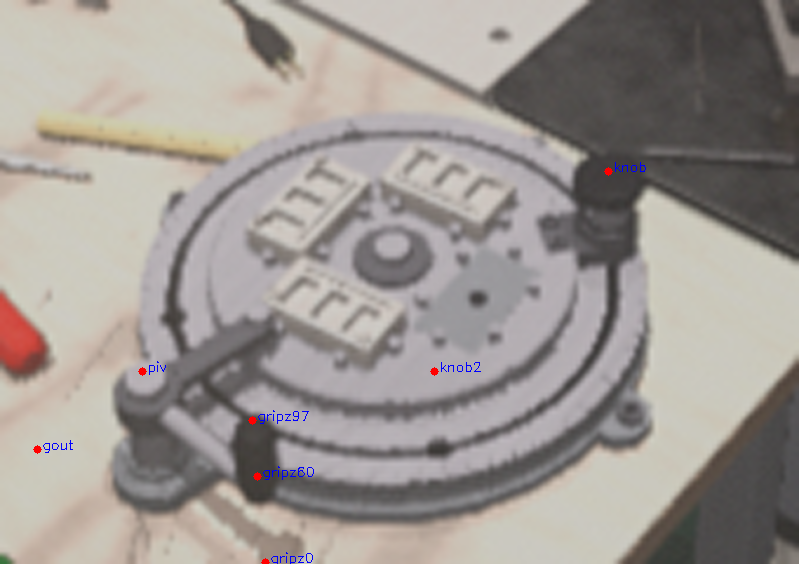

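Run:
```python
from h import *
s=load("scene0");t=load("top0")
crop(s,180,0,480,220,2.6,"pics/s0p.png")
```

```text
(no output)
```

View pics/s0p.png

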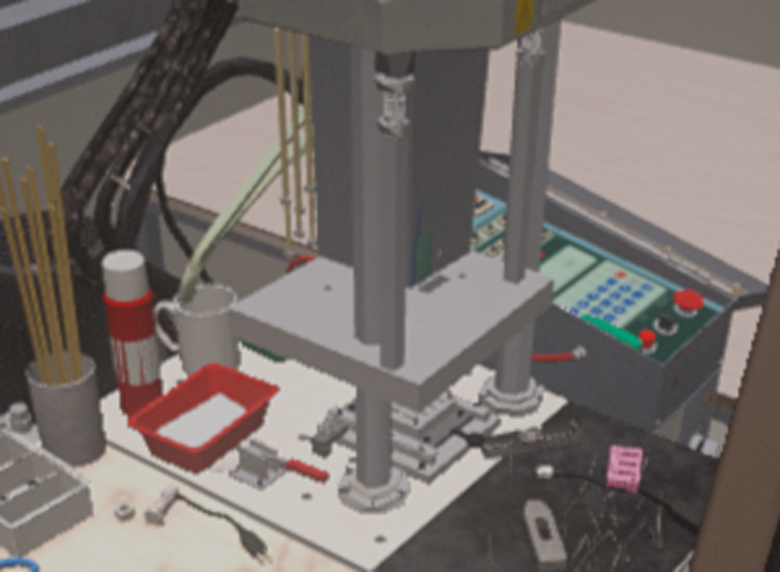

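Run:
```python
from h import *
s=load("scene0");t=load("top0")
print(tri(t,(200,160),s,(324,20)))
print("col base", ray(s,(324,190),5))
```

```text
(array([554.54455104,  33.05099977, 581.55075388]), np.float64(19.770542375864807))
col base [ 689.92358814 -182.19215798    5.        ]
```

Run:
```python
from h import *
s=load("scene0");t=load("top0")
for z in(0,100,150,200):
  print(z,[ray(t,p,z)[:2].round(0).tolist() for p in((150,155),(150,205),(137,213),(155,237))])
  print([proj(s,ray(t,p,z)).round(0).tolist() for p in((150,155),(150,205),(137,213),(155,237))])
crop(t,70,90,220,290,3.9,"pics/t0v.png")
from cell import env
st=env.state();M=R.from_euler("xyz",st["tcp_rot"]).as_matrix();print(M.round(3))
```

```text
0 [[730.0, 370.0], [597.0, 365.0], [577.0, 398.0], [514.0, 349.0]]
[[158.0, 307.0], [200.0, 337.0], [194.0, 353.0], [234.0, 352.0]]
100 [[704.0, 324.0], [585.0, 319.0], [567.0, 349.0], [511.0, 305.0]]
[[173.0, 269.0], [214.0, 294.0], [208.0, 308.0], [246.0, 307.0]]
150 [[692.0, 301.0], [579.0, 297.0], [562.0, 325.0], [509.0, 283.0]]
[[181.0, 248.0], [221.0, 271.0], [216.0, 284.0], [252.0, 284.0]]
200 [[679.0, 278.0], [573.0, 274.0], [557.0, 301.0], [507.0, 261.0]]
[[190.0, 227.0], [228.0, 248.0], [224.0, 259.0], [258.0, 259.0]]
[[-0.     0.292 -0.956]
 [ 0.001 -0.956 -0.292]
 [-1.    -0.001 -0.   ]]
```

View pics/t0v.png

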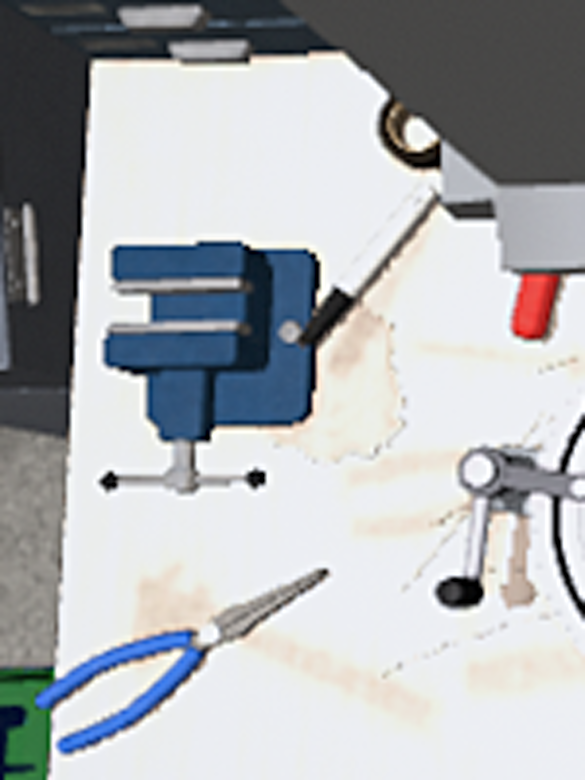

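Run:
```python
from h import *
s=load("scene0");t=load("top0")
pts=((115,152),(132,153),(132,180),(98,180))
for z in(20,50,80,110,140):
  print(z,[ray(t,p,z)[:2].round(0).tolist() for p in pts],[proj(s,ray(t,p,z)).round(0).tolist() for p in pts])
crop(s,60,200,320,400,3,"pics/s0v.png")
```

```text
20 [[735.0, 453.0], [731.0, 408.0], [660.0, 405.0], [663.0, 493.0]] [[121.0, 325.0], [141.0, 312.0], [163.0, 328.0], [126.0, 358.0]]
50 [[727.0, 436.0], [723.0, 393.0], [655.0, 390.0], [657.0, 476.0]] [[127.0, 313.0], [146.0, 300.0], [168.0, 316.0], [131.0, 344.0]]
80 [[719.0, 420.0], [716.0, 378.0], [649.0, 375.0], [651.0, 458.0]] [[132.0, 300.0], [151.0, 288.0], [173.0, 303.0], [137.0, 329.0]]
110 [[711.0, 403.0], [708.0, 362.0], [644.0, 360.0], [646.0, 440.0]] [[138.0, 287.0], [156.0, 276.0], [178.0, 289.0], [143.0, 315.0]]
140 [[704.0, 387.0], [700.0, 347.0], [638.0, 344.0], [640.0, 422.0]] [[144.0, 273.0], [161.0, 263.0], [183.0, 276.0], [149.0, 300.0]]
```

View pics/s0v.png

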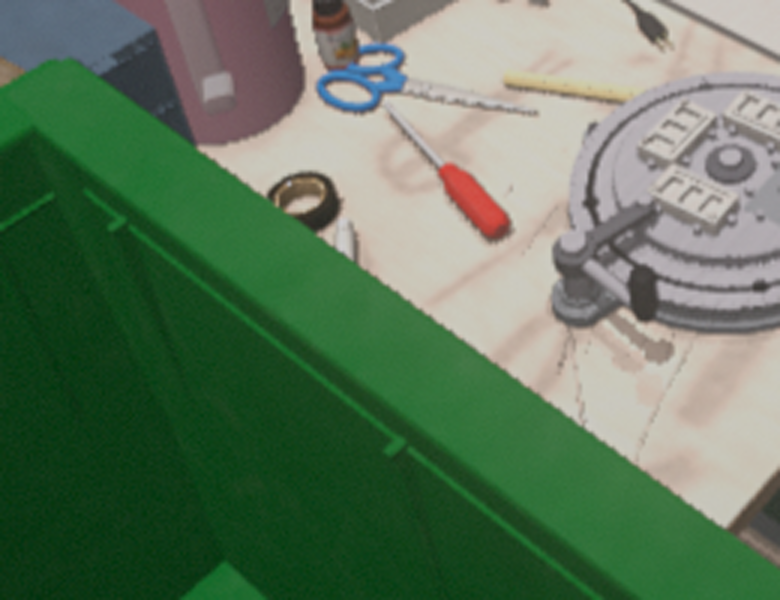

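Request:
apply_moves(offset=[[1,1.8,0.2],[2.1,3.6,0.4],[3.2,5.4,0.4],[4.2,7.2,0.4],[5.3,9,0.4],[6.4,10.8,0.4],[7.4,12.6,0.4],[8.5,14.4,0.4],[9.4,16.2,0.4],[9.8,18,0.4],[10.2,19.8,0.4],[10.6,21.6,0.4],[11,23.4,0.4],[11.4,25.2,0.4],[11.8,27,0.4],[12.1,28.8,0.4],[12.4,30.4,0.4],[12.6,31.7,0.4],[12.6,32.1,0.4],[12.6,32.1,0.4]], yaw=[0.5,1,1.7,2.4,3.1,3.8,4.5,5.2,5.9,6.6,7.3,8,8.7,9.4,10.1,10.7,11.1,11.3,11.3,11.3], jaw=[1,1,1,1,1,1,1,1,1,1,1,1,1,1,1,1,1,1,1,1])

```text
t: 2.6
eef_pos: [497.4, 205.0, 191.7]
tcp_rot: [-1.395, 1.569, -3.056]
ft_force: [-0.1, -0.4, 0.3]
opening: 0.002
```

Run:
```python
from h import *
from cell import env
s=snap("scene","1");t=snap("top","1")
st=env.state();print(st["t"],st["eef_pos"],st["joints"].round(2),st["ft_force"].round(1),st["opening"]);M=R.from_euler("xyz",st["tcp_rot"]).as_matrix();print(M.round(3))
crop(s,200,120,400,320,3,"pics/s1.png")
```

```text
2.7 [497.57825767 204.2029205  191.85538318] [0.27 0.36 1.76 0.   1.03 0.36] [ 0.  -0.2 -0.4] 0.0040188493737041
[[-0.001  0.996 -0.091]
 [-0.    -0.091 -0.996]
 [-1.    -0.001  0.   ]]
```

View pics/s1.png

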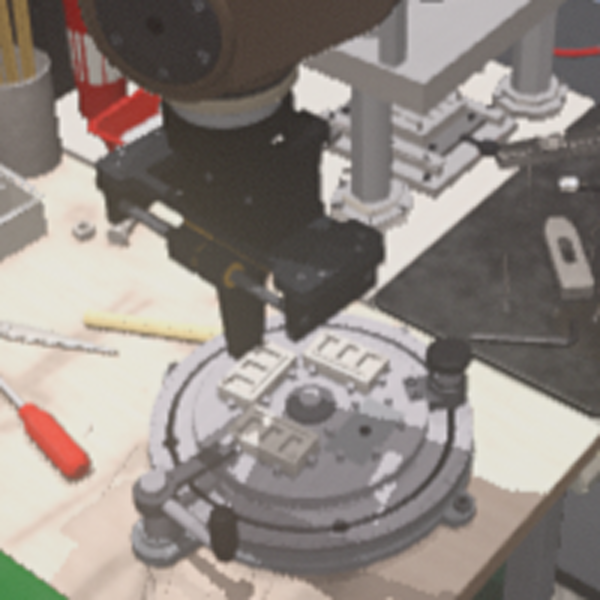

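```bash
cat >> h.py <<'E'
PIV=np.array([575.9,229.2])
def arc(th,d,o,sgn=1,r=75):
    a=np.radians(174.9)-th; t=np.array([np.sin(a),-np.cos(a)])
    return ((PIV+r*np.array([np.cos(a),np.sin(a)])-sgn*d*t-o)/25)
E
python3 - <<'E'
from h import *
o=np.array([497.5,204.5])
for i in range(0,14): th=i*.1; print(th,arc(th,19,o).round(2),round(-np.degrees(th)/6,2))
E
```

```text
0.0 [0.08 0.5 ] -0.0
0.1 [0.05 0.81] -0.95
0.2 [0.04 1.11] -1.91
0.30000000000000004 [0.07 1.42] -2.86
0.4 [0.13 1.73] -3.82
0.5 [0.22 2.02] -4.77
0.6000000000000001 [0.34 2.31] -5.73
0.7000000000000001 [0.48 2.58] -6.68
0.8 [0.66 2.84] -7.64
0.9 [0.85 3.08] -8.59
1.0 [1.07 3.29] -9.55
1.1 [1.31 3.49] -10.5
1.2000000000000002 [1.57 3.66] -11.46
1.3 [1.85 3.8 ] -12.41
```

Request:
apply_moves(offset=[[0.1,0,-1],[0.1,0,-2],[0.1,0,-3],[0.1,0,-4],[0.1,0,-4.6],[0.1,0,-4.6],[0.1,0,-4.6]], yaw=[0,0,0,0,0,0,0], jaw=[1,1,1,1,1,1,1])

```text
t: 3.58
eef_pos: [500.6, 204.1, 77.7]
tcp_rot: [-2.261, 1.57, 2.359]
ft_force: [0.1, -0.1, 0.5]
opening: 0.006
```

Request:
apply_moves(offset=[[-0.04,0.25,0],[-0.04,0.5,0],[-0.06,0.67,0],[-0.07,0.82,0],[-0.08,0.97,0],[-0.08,1.13,0],[-0.07,1.28,0],[-0.05,1.44,0],[-0.02,1.59,0],[0.01,1.75,0],[0.05,1.89,0],[0.1,2.04,0],[0.16,2.18,0],[0.22,2.33,0]], yaw=[0,0,-0.5,-1,-1.4,-1.9,-2.4,-2.9,-3.3,-3.8,-4.3,-4.8,-5.2,-5.7], jaw=[1,1,1,1,1,1,1,1,1,1,1,1,1,1])

```text
t: 5.32
eef_pos: [506.1, 263.0, 77.9]
tcp_rot: [-3.078, 1.57, 0.944]
ft_force: [-0.0, 1.0, 0.3]
opening: 0.006
```

Run:
```python
from h import *
s=snap("scene","2")
crop(s,200,180,400,330,3.6,"pics/s2.png")
```

```text
(no output)
```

View pics/s2.png

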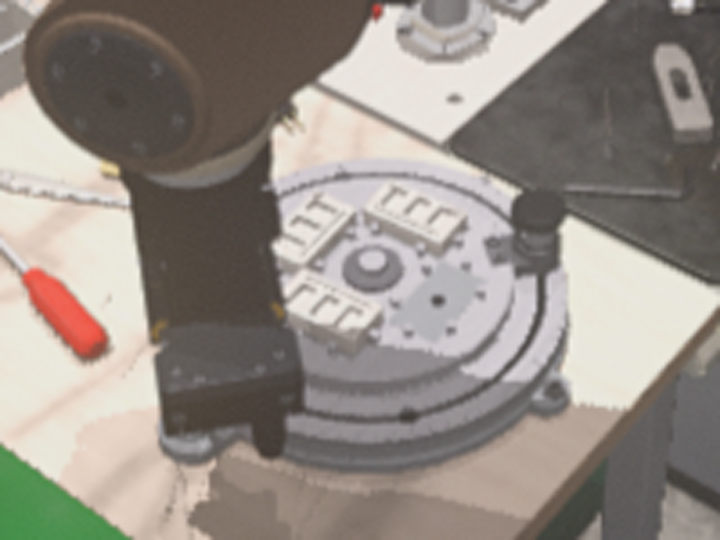

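Run:
```python
from h import *
s=load("scene2")
for z in (78,110): print(((proj(s,(506,263,z))-[200,180])*3.6).round())
t=snap("top","2")
crop(t,170,155,330,290,4.4,"pics/t2.png")
```

```text
[227. 441.]
[222. 403.]
```

View pics/t2.png

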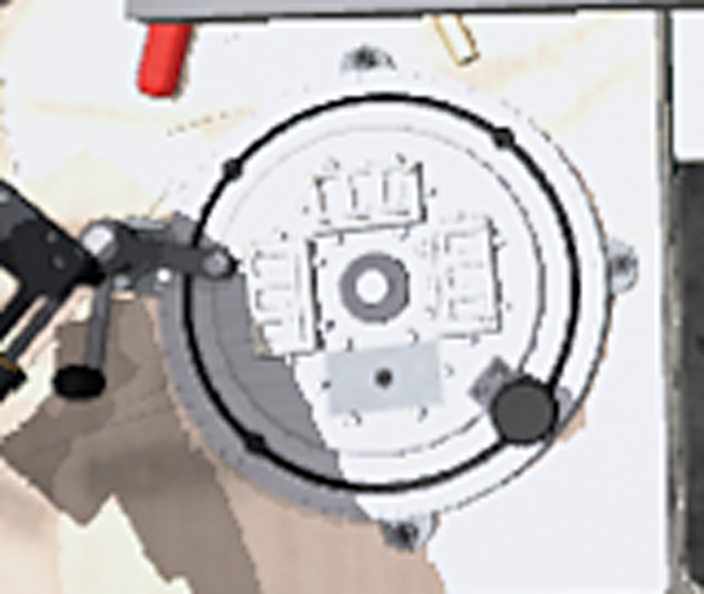

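Run:
```python
from h import *
s=load("scene1")
print(((proj(s,(497.5,204.3,192))-[200,120])*3).round())
t=load("top2")
for z in(78,155,300): print(((proj(t,(506,263,z))-[170,155])*4.4).round())
from cell import env
st=env.state();print(st)
crop(t,100,130,300,330,3,"pics/t2b.png")
```

```text
[247. 382.]
[ 29. 369.]
[-30. 366.]
[-176.  357.]
{'t': 5.425, 'joints': array([3.63366828e-01, 5.40989767e-01, 1.80245934e+00, 4.75953327e-04,
       7.97530203e-01, 1.05163597e+00]), 'qvel': array([-0.00613712, -0.00432173,  0.00960609, -0.00066731, -0.0043172 ,
       -0.05607339]), 'tau': array([ 1.16397205e-01, -5.84149504e+01, -2.00515598e+01,  6.39671087e-02,
       -2.26227567e-02,  6.68087639e-01]), 'eef_pos': array([506.1405924 , 263.07505456,  77.88311763]), 'tcp_rot': array([3.12965305, 1.57009471, 0.87025524]), 'ft_force': array([ 0.60947938,  0.73922213, -0.97336447]), 'moment': array([-0.04234062, -0.02553629,  0.01587432]), 'opening': 0.005815492050191226}
```

View pics/t2b.png

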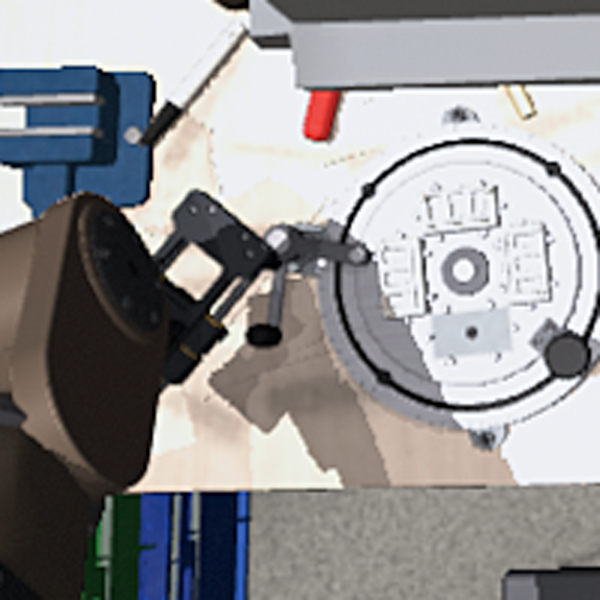

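Run:
```python
from h import *
s=load("scene1")
im=np.clip(s["frame"].astype(float)*2,0,255).astype(np.uint8)
k=cv2.resize(im[170:270,220:340,::-1],None,fx=6,fy=6,interpolation=2)
for z in (192,210,230,270): 
    p=(proj(s,(497.5,204.3,z))-[220,170]+.5)*6; cv2.circle(k,tuple(p.astype(int).tolist()),4,(0,0,255),-1)
cv2.imwrite("pics/s1f.png",k)
```

```text
(no output)
```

View pics/s1f.png

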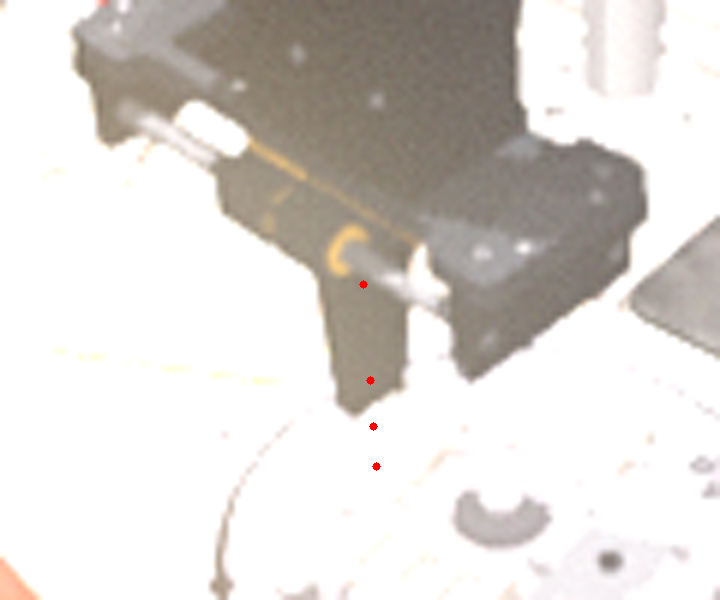

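Run:
```python
from h import *
s=load("scene1");s0=load("scene0")
for z in (250,260,270,280,290): 
  print(z,[((proj(s,(497.5+.996*dy-.091*dz,204.3-.091*dy-.996*dz,z))-[220,170]+.5)*6).round().tolist() for dy,dz in((90,-37),(90,37),(-90,-37))])
d=cv2.absdiff(s["frame"],s0["frame"])[170:270,220:340]
cv2.imwrite("pics/d1.png",cv2.resize(np.clip(d*4.,0,255).astype(np.uint8),None,fx=6,fy=6))
```

```text
250 [[89.0, 263.0], [261.0, 157.0], [490.0, 537.0]]
260 [[85.0, 239.0], [259.0, 134.0], [489.0, 513.0]]
270 [[82.0, 215.0], [257.0, 110.0], [488.0, 488.0]]
280 [[78.0, 190.0], [254.0, 86.0], [486.0, 462.0]]
290 [[74.0, 165.0], [252.0, 61.0], [485.0, 436.0]]
```

View pics/d1.png

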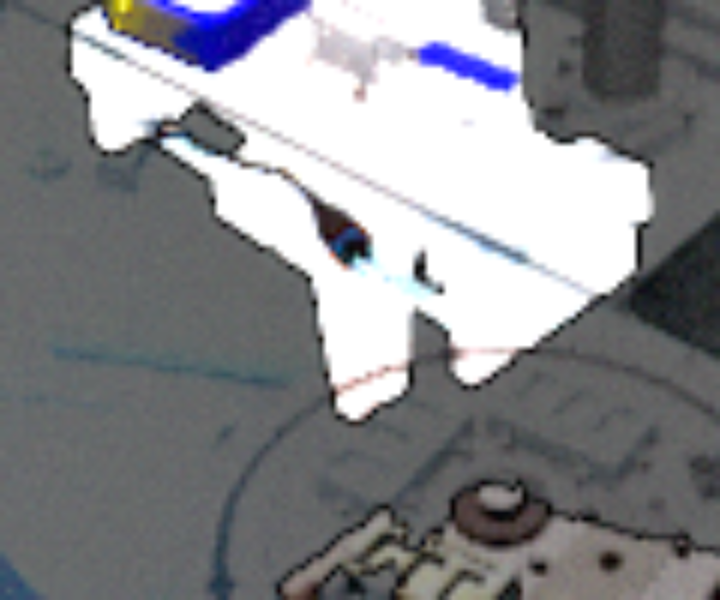

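Run:
```python
from h import *
t=load("top1")
k=cv2.resize(t["frame"][130:330,100:300,::-1],None,fx=3,fy=3,interpolation=2)
for z,col in((270,(0,0,255)),(300,(0,255,0))):
  for dy,dz in((0,0),(90,-37),(90,37),(-90,-37),(-90,37)):
    p=(proj(t,(497.5+.996*dy-.091*dz,204.3-.091*dy-.996*dz,z))-[100,130]+.5)*3; cv2.circle(k,tuple(p.astype(int).tolist()),4,col,-1)
cv2.imwrite("pics/t1b.png",k)
```

```text
(no output)
```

View pics/t1b.png

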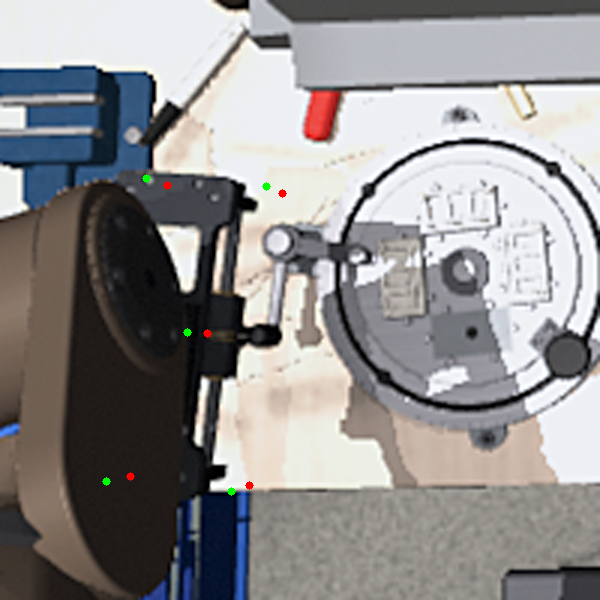

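Run:
```python
from h import *
t=load("top2");s=load("scene2")
im=np.clip(t["frame"].astype(float)*2.5,0,255).astype(np.uint8)
k=cv2.resize(im[180:270,130:220,::-1],None,fx=6.5,fy=6.5,interpolation=2)
for z in(78,106,135,156):
    p=(proj(t,(506,263,z))-[130,180]+.5)*6.5; cv2.circle(k,tuple(p.astype(int).tolist()),3,(0,0,255),-1)
cv2.imwrite("pics/t2z.png",k)
im=np.clip(s["frame"].astype(float)*2.5,0,255).astype(np.uint8)
k=cv2.resize(im[260:320,230:300,::-1],None,fx=8,fy=8,interpolation=2)
for z in(78,106,135,156):
    p=(proj(s,(506,263,z))-[230,260]+.5)*8; cv2.circle(k,tuple(p.astype(int).tolist()),3,(0,0,255),-1)
cv2.imwrite("pics/s2z.png",k)
```

```text
(no output)
```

View pics/t2z.png

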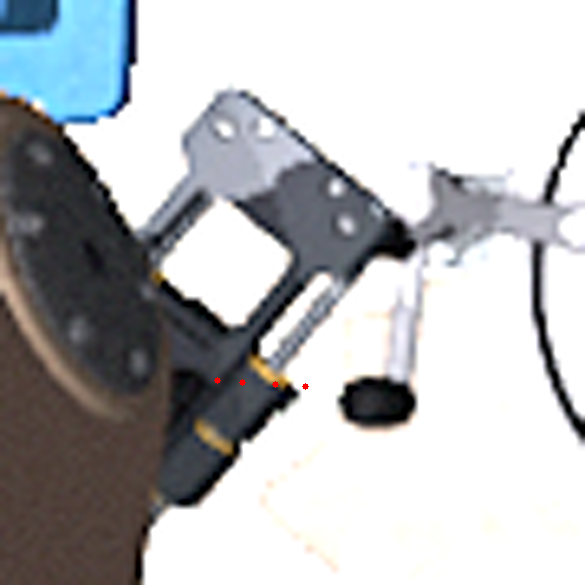

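View pics/s2z.png

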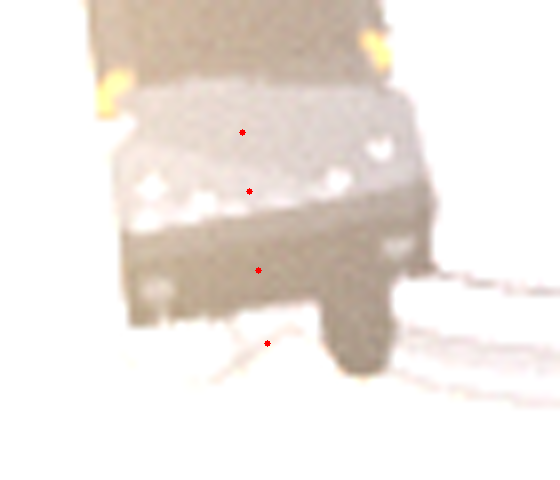

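Request:
apply_moves(offset=[[0,0,1],[0,0,2],[-0.1,-0.4,2],[-0.2,-0.8,2],[-0.2,-1.2,2],[-0.2,-1.6,2],[-0.2,-2,2],[-0.22,-2.36,2],[-0.22,-2.36,2],[-0.22,-2.36,2],[-0.22,-2.36,2],[-0.22,-2.36,2],[-0.22,-2.36,2],[-0.22,-2.36,1],[-0.22,-2.36,0],[-0.22,-2.36,-1],[-0.22,-2.36,-1.1],[-0.22,-2.36,-1.1]], yaw=[1.7,3.4,5.1,6.8,8.5,10.2,11.9,13.6,15.3,17,18.7,20,20.7,20.7,20.7,20.7,20.7,20.7], jaw=[1,1,1,1,1,1,1,1,1,1,1,1,1,1,1,1,1,1])

```text
t: 7.68
eef_pos: [500.9, 204.3, 51.0]
tcp_rot: [2.494, 1.571, 2.403]
ft_force: [0.5, -0.1, 0.3]
opening: 0.001
```

Run:
```python
from h import *
from cell import env
s=snap("scene","3");t=snap("top","3")
st=env.state();print(st["t"],st["eef_pos"],st["joints"].round(2),st["ft_force"].round(1),st["opening"]);M=R.from_euler("xyz",st["tcp_rot"]).as_matrix();print(M.round(3))
im=np.clip(s["frame"].astype(float)*1.5,0,255).astype(np.uint8)
k=cv2.resize(im[220:320,220:340,::-1],None,fx=6,fy=6,interpolation=2)
for z in (50,80,110): 
    p=(proj(s,(*st["eef_pos"][:2],z))-[220,220]+.5)*6; cv2.circle(k,tuple(p.astype(int).tolist()),3,(0,0,255),-1)
cv2.imwrite("pics/s3.png",k)
crop(t,130,150,290,280,4.5,"pics/t3.png")
```

```text
7.775 [501.09167763 204.27403067  51.3563379 ] [ 0.26  0.55  1.9   0.    0.7  -1.21] [ 0.3  0.  -0.1] 0.0022568509328241546
[[ 0.001  0.091  0.996]
 [ 0.     0.996 -0.091]
 [-1.     0.001  0.001]]
```

View pics/s3.png

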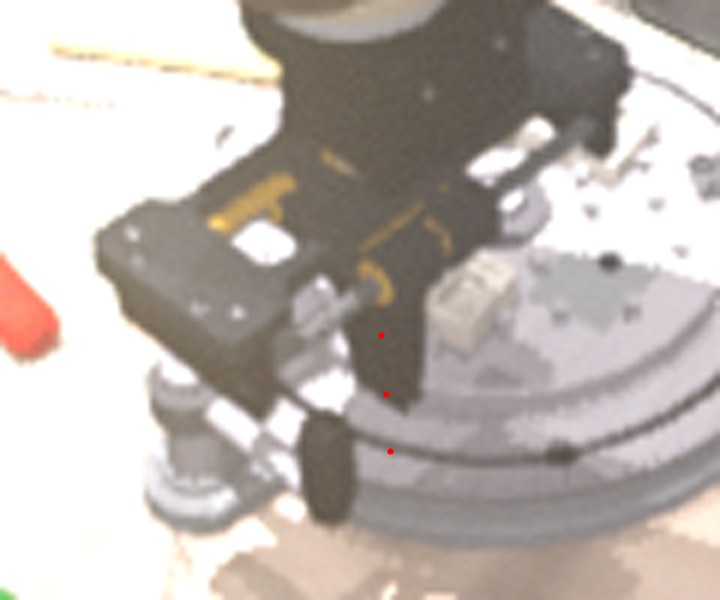

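View pics/t3.png

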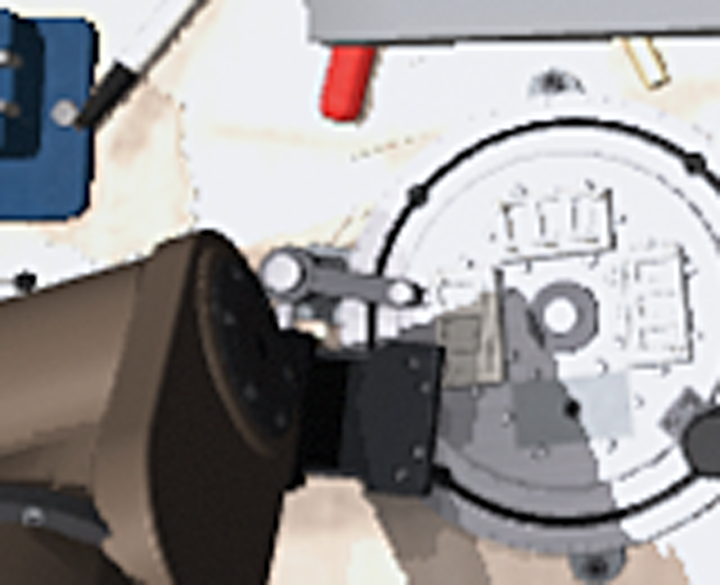

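Request:
apply_moves(offset=[[0,0.2,0],[-0.02,0.4,0],[-0.04,0.6,0],[-0.05,0.75,0],[-0.06,0.9,0],[-0.06,0.9,0]], yaw=[0,0,0,0,0,0], jaw=[1,1,1,1,1,1])

```text
t: 8.52
eef_pos: [499.9, 226.8, 51.4]
tcp_rot: [0.303, 1.569, 0.212]
ft_force: [1.6, -1.4, -0.7]
opening: 0.004
```

Run:
```python
from h import *
from cell import env
s=snap("scene","4")
st=env.state();print(st["t"],st["eef_pos"],st["ft_force"].round(1))
im=np.clip(s["frame"].astype(float)*1.5,0,255).astype(np.uint8)
k=cv2.resize(im[220:320,220:340,::-1],None,fx=6,fy=6,interpolation=2)
cv2.imwrite("pics/s4.png",k)
```

```text
8.575 [499.74093848 226.8638819   51.40579012] [ 0.7 -0.5 -1.1]
```

View pics/s4.png

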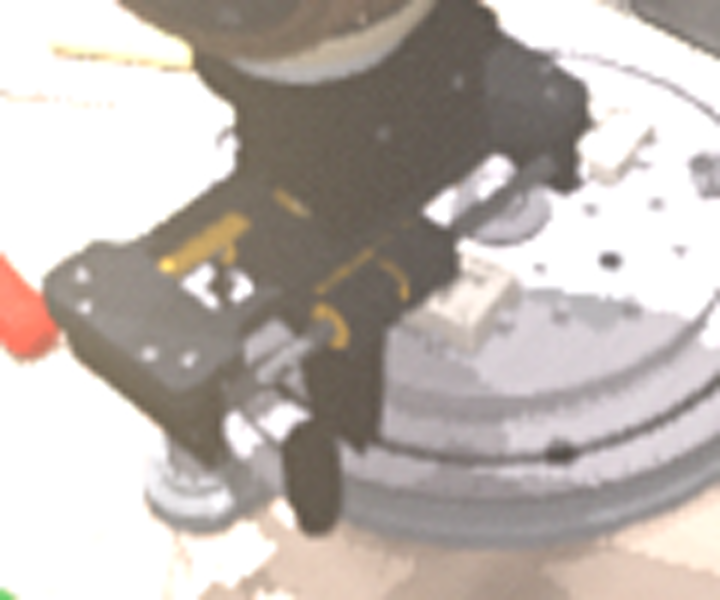

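Run:
```python
from h import *
o=np.array([499.8,226.9])
for i in range(1,15): th=i*.1; print(round(th,1),arc(th,15,o).round(2),round(-np.degrees(th)/6,2))
```

```text
0.1 [-0.02  0.07] -0.95
0.2 [-0.    0.37] -1.91
0.3 [0.04 0.67] -2.86
0.4 [0.11 0.97] -3.82
0.5 [0.22 1.26] -4.77
0.6 [0.35 1.54] -5.73
0.7 [0.5 1.8] -6.68
0.8 [0.69 2.04] -7.64
0.9 [0.89 2.27] -8.59
1.0 [1.12 2.47] -9.55
1.1 [1.37 2.65] -10.5
1.2 [1.63 2.81] -11.46
1.3 [1.91 2.93] -12.41
1.4 [2.2  3.03] -13.37
```

Request:
apply_moves(offset=[[-0.02,0.07,0],[-0.01,0.22,0],[0,0.37,0],[0.02,0.52,0],[0.04,0.67,0],[0.07,0.82,0],[0.11,0.97,0],[0.16,1.12,0],[0.22,1.26,0],[0.28,1.4,0],[0.35,1.54,0],[0.5,1.8,0],[0.69,2.04,0],[0.89,2.27,0],[1.12,2.47,0],[1.37,2.65,0],[1.63,2.81,0],[1.8,2.88,0],[1.8,2.88,0]], yaw=[-0.9,-1.4,-1.9,-2.4,-2.9,-3.3,-3.8,-4.3,-4.8,-5.2,-5.7,-6.7,-7.6,-8.6,-9.6,-10.5,-11.5,-12,-12], jaw=[1,1,1,1,1,1,1,1,1,1,1,1,1,1,1,1,1,1,1])

```text
t: 10.95
eef_pos: [544.3, 299.1, 51.2]
tcp_rot: [-0.418, 1.57, -1.765]
ft_force: [-1.8, 0.7, -0.1]
opening: 0.007
```

Run:
```python
from h import *
from cell import env
s=snap("scene","5");t=snap("top","5")
st=env.state();print(st["t"],st["eef_pos"],st["ft_force"].round(1))
im=np.clip(s["frame"].astype(float)*1.5,0,255).astype(np.uint8)
k=cv2.resize(im[220:330,200:340,::-1],None,fx=5,fy=5,interpolation=2)
cv2.imwrite("pics/s5.png",k)
crop(t,130,150,290,280,4.5,"pics/t5.png")
```

```text
11.05 [544.38522721 299.02629266  51.28437564] [-1.3  0.5 -0.2]
```

View pics/s5.png

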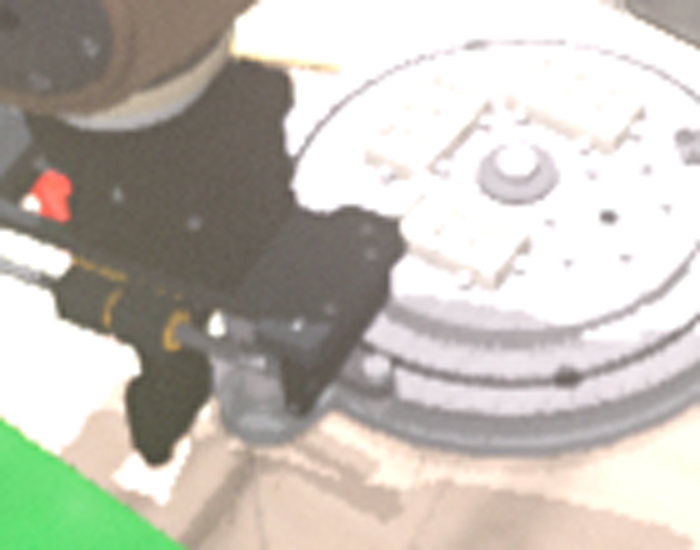

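View pics/t5.png

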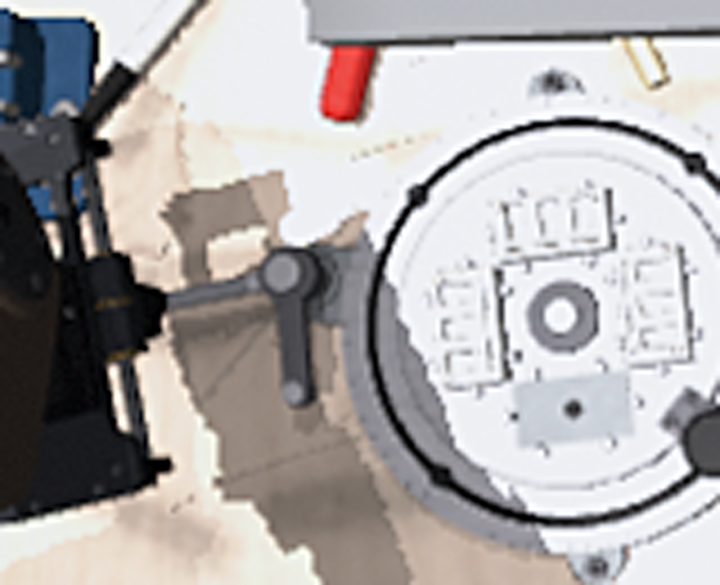

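Request:
apply_moves(offset=[[0.08,0.02,0],[0.16,0.03,0],[0.16,0.03,0]], yaw=[-0.2,-0.4,-0.4], jaw=[1,1,1])

```text
t: 11.42
eef_pos: [544.6, 299.3, 51.0]
tcp_rot: [-1.385, 1.563, -2.774]
ft_force: [-17.0, -0.5, 9.1]
opening: 0.004
```

Request:
apply_moves(offset=[[-0.4,0,0],[-0.9,-0.1,0],[-1,-0.1,1],[-1,-0.1,2.2],[-1.1,-0.5,3.2],[-1.4,-1.8,3.6],[-1.6,-3.3,3.6],[-1.8,-4.8,3.6],[-2,-6.3,3.6],[-2.2,-7.8,3.6],[-2.4,-9.3,3.4],[-2.5,-10.6,3],[-2.62,-11.6,2.4],[-2.62,-12,1.8],[-2.62,-12,1.6],[-2.62,-12,1.6]], yaw=[0,0,0,0,0,0,0,0,0,0,0,0,0,0,0,0], jaw=[1,1,1,1,1,1,1,1,1,1,1,1,1,1,1,1])

```text
t: 13.42
eef_pos: [479.0, -0.3, 91.0]
tcp_rot: [-1.395, 1.563, -2.783]
ft_force: [0.3, -0.8, 0.6]
opening: 0.003
```

Run:
```python
from h import *
from cell import env
s=snap("scene","6");t=snap("top","6")
st=env.state();e=st["eef_pos"];print(st["t"],e,st["joints"].round(2),st["ft_force"].round(1))
im=np.clip(s["frame"].astype(float)*1.5,0,255).astype(np.uint8)
k=cv2.resize(im[170:280,270:410,::-1],None,fx=5,fy=5,interpolation=2)
for z in (e[2],e[2]+29): 
    p=(proj(s,(*e[:2],z))-[270,170]+.5)*5; cv2.circle(k,tuple(p.astype(int).tolist()),3,(0,0,255),-1)
p=(proj(s,(479,-.6,80))-[270,170]+.5)*5; cv2.circle(k,tuple(p.astype(int).tolist()),3,(0,255,0),-1)
cv2.imwrite("pics/s6.png",k)
crop(t,170,150,330,290,4.2,"pics/t6.png")
```

```text
13.525 [ 4.79308877e+02 -1.91508112e-01  9.14322078e+01] [-0.14  0.42  2.   -0.01  0.73 -0.32] [-0.2 -0.3  0. ]
```

View pics/s6.png

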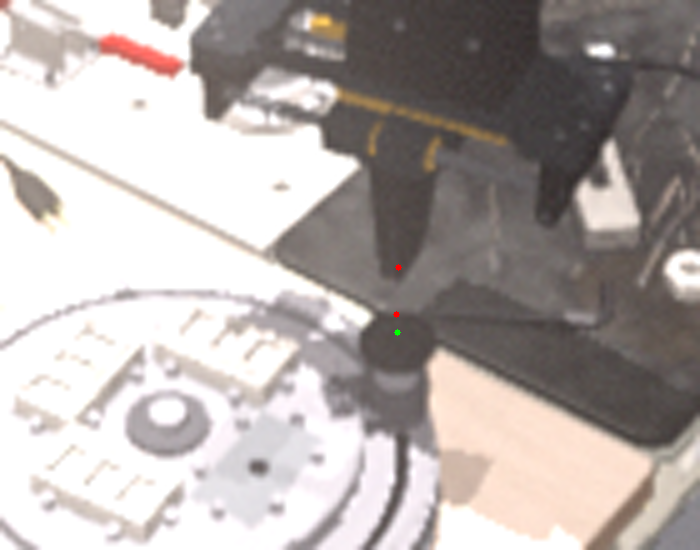

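View pics/t6.png

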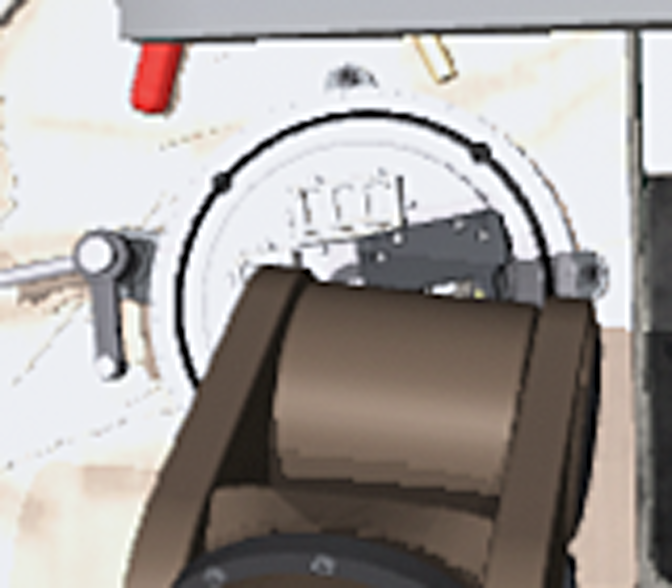

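Request:
apply_moves(offset=[[0,0,-0.6],[0,0,-1.1],[0,0,-1.4],[0,0,-1.5],[0,0,-1.6],[0,0,-1.7],[0,0,-1.7]], yaw=[0,0,0,0,0,0,0], jaw=[1,1,1,1,1,1,1])

```text
t: 14.4
eef_pos: [479.3, -0.2, 48.9]
tcp_rot: [-1.329, 1.564, -2.716]
ft_force: [0.2, -0.3, 0.6]
opening: 0.002
```

Request:
apply_moves(offset=[[0,0,-0.1],[0,0,-0.2],[0,0,-0.3],[0,0,-0.3]], yaw=[0,0,0,0], jaw=[1,1,1,1])

```text
t: 14.9
eef_pos: [479.5, -0.3, 41.4]
tcp_rot: [-1.31, 1.564, -2.697]
ft_force: [0.5, 0.7, 5.3]
opening: 0.005
```

Run:
```python
from h import *
s=snap("scene","7")
im=np.clip(s["frame"].astype(float)*1.5,0,255).astype(np.uint8)
k=cv2.resize(im[190:270,310:410,::-1],None,fx=7,fy=7,interpolation=2)
cv2.imwrite("pics/s7.png",k)
```

```text
(no output)
```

View pics/s7.png

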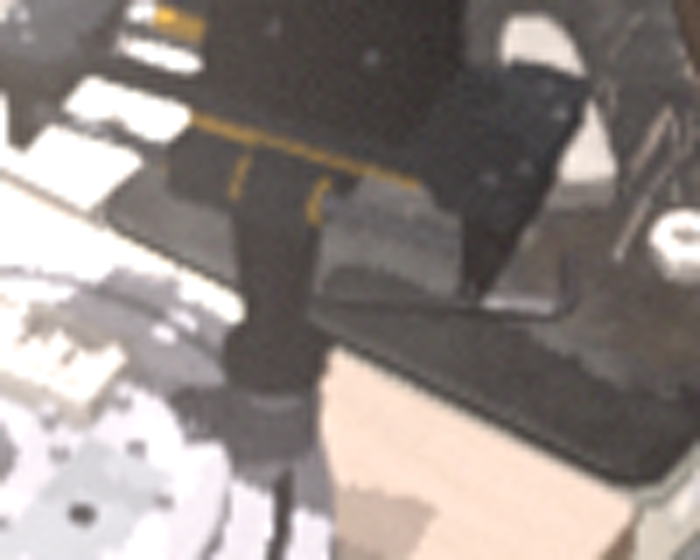

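Request:
apply_moves(offset=[[0,0,-0.12],[0,0,-0.24],[0,0,-0.35],[0,0,-0.4],[0,0,-0.4]], yaw=[0,0,0,0,0], jaw=[1,1,1,1,1])

```text
t: 15.58
eef_pos: [481.6, -1.5, 35.3]
tcp_rot: [-0.092, 1.566, -1.479]
ft_force: [-8.8, -9.7, 60.1]
opening: 0.009
```

Run:
```python
import numpy as np
o=np.array([481.6,-1.5]);c=np.array([549.9,83.5])
for d in range(0,94,6):
    a=np.radians(229.9-d); print(d,((c+110*np.array([np.cos(a),np.sin(a)])-o)/25).round(2),-d/6)
```

```text
0 [-0.1   0.03] 0.0
6 [-0.44  0.35] -1.0
12 [-0.74  0.7 ] -2.0
18 [-1.    1.07] -3.0
24 [-1.23  1.48] -4.0
30 [-1.41  1.9 ] -5.0
36 [-1.54  2.34] -6.0
42 [-1.63  2.8 ] -7.0
48 [-1.67  3.25] -8.0
54 [-1.66  3.71] -9.0
60 [-1.6   4.17] -10.0
66 [-1.5   4.62] -11.0
72 [-1.34  5.06] -12.0
78 [-1.15  5.47] -13.0
84 [-0.91  5.87] -14.0
90 [-0.63  6.23] -15.0
```

Request:
apply_moves(offset=[[-0.1,0.03,-0.02],[-0.1,0.03,-0.02],[-0.27,0.19,-0.02],[-0.44,0.35,-0.02],[-0.59,0.52,-0.02],[-0.74,0.7,-0.02],[-0.74,0.7,-0.02]], yaw=[0,0,-0.5,-1,-1.5,-2,-2], jaw=[1,1,1,1,1,1,1])

```text
t: 16.45
eef_pos: [463.9, 16.1, 35.9]
tcp_rot: [0.378, 1.565, -1.219]
ft_force: [-1.6, -1.3, 18.7]
opening: 0.008
```

Run:
```python
from h import *
s=snap("scene","8")
im=np.clip(s["frame"].astype(float)*1.5,0,255).astype(np.uint8)
k=cv2.resize(im[190:290,280:400,::-1],None,fx=6,fy=6,interpolation=2)
cv2.imwrite("pics/s8.png",k)
```

```text
(no output)
```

View pics/s8.png

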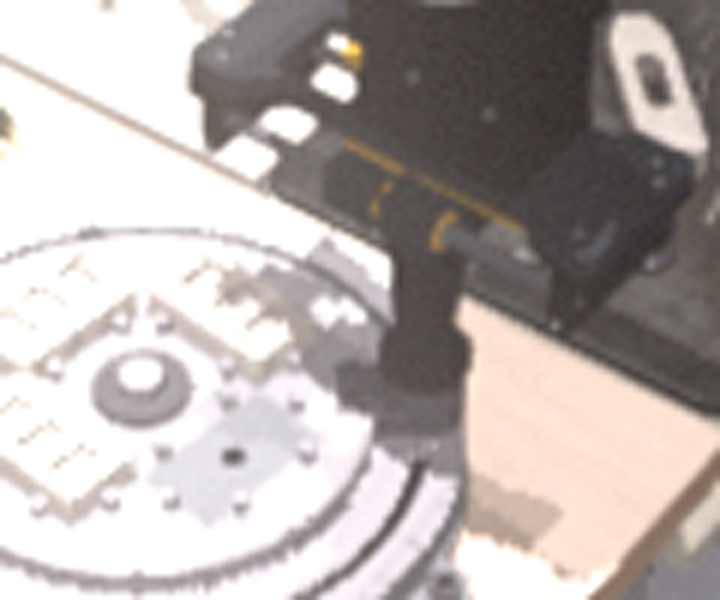

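Request:
apply_moves(offset=[[-0.16,0.18,-0.02],[-0.29,0.37,-0.02],[-0.41,0.57,-0.02],[-0.52,0.78,-0.02],[-0.7,1.2,-0.02],[-0.83,1.64,-0.02],[-0.92,2.1,-0.02],[-0.96,2.55,-0.02],[-0.95,3.01,-0.02],[-0.89,3.47,-0.02],[-0.79,3.92,-0.02],[-0.63,4.36,-0.02],[-0.54,4.57,-0.02],[-0.44,4.77,-0.02],[-0.32,4.98,-0.02],[-0.2,5.17,-0.02],[-0.2,5.17,-0.02]], yaw=[-0.5,-1,-1.5,-2,-3,-4,-5,-6,-7,-8,-9,-10,-10.5,-11,-11.5,-12,-12], jaw=[1,1,1,1,1,1,1,1,1,1,1,1,1,1,1,1,1])

```text
t: 18.62
eef_pos: [459.4, 145.8, 36.0]
tcp_rot: [0.43, 1.566, -2.423]
ft_force: [-2.4, 1.4, 11.8]
opening: 0.008
```

Run:
```python
from h import *
s=snap("scene","9")
t=snap("top","9")
im=np.clip(s["frame"].astype(float)*1.5,0,255).astype(np.uint8)
k=cv2.resize(im[200:310,240:380,::-1],None,fx=5.5,fy=5.5,interpolation=2)
cv2.imwrite("pics/s9.png",k)
crop(t,170,155,330,290,4.4,"pics/t9.png")
```

```text
(no output)
```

View pics/s9.png

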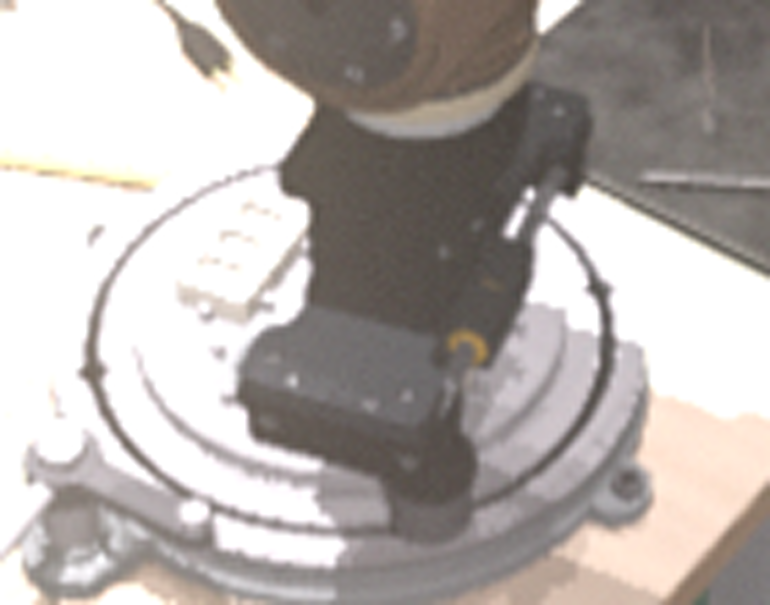

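View pics/t9.png

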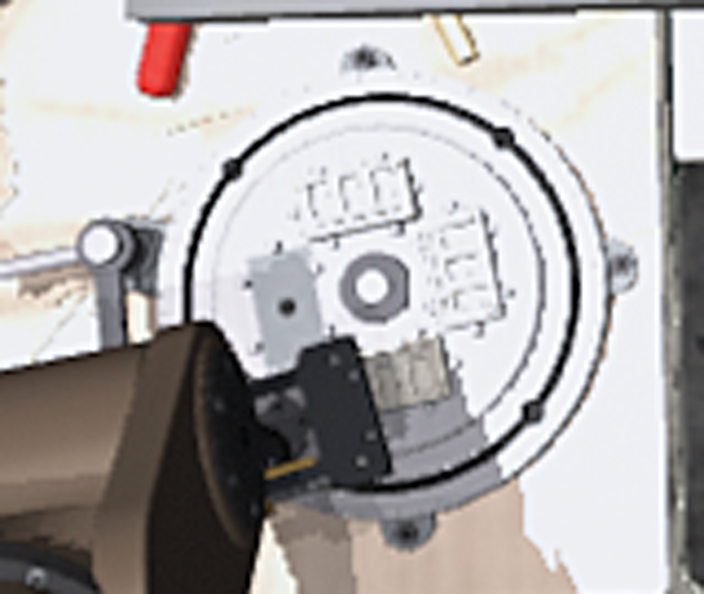

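Run:
```python
from h import *
c=np.array([549.9,83.5])
for n,ctr in(("top0",(256.8,240.2)),("top9",(235,224.1))):
    t=load(n); g=cv2.GaussianBlur(t["frame"].min(2).astype(float),(3,3),0)
    x,y=int(ctr[0]),int(ctr[1]); w=np.clip(150-t["frame"][y-3:y+5,x-3:x+5].max(2).astype(float),0,None)
    yy,xx=np.mgrid[y-3:y+5,x-3:x+5]; p=((w*xx).sum()/w.sum(),(w*yy).sum()/w.sum())
    P=ray(t,p,44)[:2]-c; print(n,p,P,np.linalg.norm(P),np.degrees(np.arctan2(P[1],P[0]))%360)
```

```text
top0 (np.float64(256.90714285714284), np.float64(240.41857142857143)) [-50.63927847  -4.25929156] 50.81808820689847 184.80785621210947
top9 (np.float64(234.87609649122808), np.float64(224.35197368421052)) [-10.58601369  49.73408132] 50.8482303602324 102.01621121585605
```

Request:
apply_moves(offset=[[0.1,0.14,-0.02],[0.2,0.27,-0.02],[0.28,0.37,-0.02],[0.34,0.44,-0.02],[0.34,0.44,-0.02],[0.34,0.44,0.06]], yaw=[-0.4,-0.7,-1,-1.2,-1.2,-1.2], jaw=[1,1,1,1,1,1])

```text
t: 19.48
eef_pos: [468.1, 156.8, 37.8]
tcp_rot: [0.462, 1.567, -2.516]
ft_force: [-0.9, 0.6, 7.5]
opening: 0.004
```

Run:
```python
from h import *
c=np.array([549.9,83.5])
t=snap("top","10")
crop(t,170,155,330,290,4.4,"pics/t10.png")
x,y=234,220
a=np.radians(184.8-90);p0=proj(t,(c[0]+50.8*np.cos(a),c[1]+50.8*np.sin(a),44));x,y=[int(round(q)) for q in p0]
w=np.clip(150-t["frame"][y-4:y+5,x-4:x+5].max(2).astype(float),0,None)
yy,xx=np.mgrid[y-4:y+5,x-4:x+5]; p=((w*xx).sum()/w.sum(),(w*yy).sum()/w.sum())
P=ray(t,p,44)[:2]-c; print(p0,p,np.linalg.norm(P),184.8-np.degrees(np.arctan2(P[1],P[0]))%360)
```

```text
[234.5353948  221.76183432] (np.float64(234.60066740823137), np.float64(221.7052280311457)) 50.63018085220182 90.13666465003142
```

View pics/t10.png

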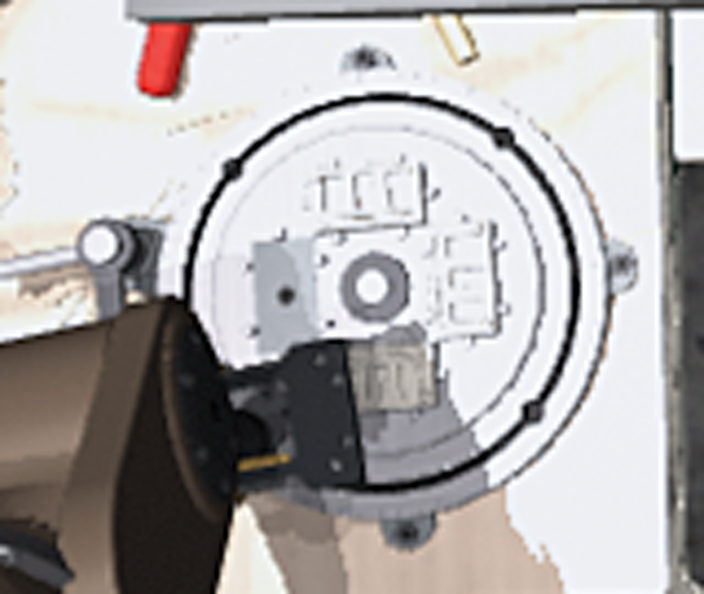

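Request:
apply_moves(offset=[[0,0,0.06],[0,0,0.12],[0,0,0.18],[0,0,0.24],[0,0,0.24]], yaw=[0,0,0,0,0], jaw=[1,1,1,1,1])

```text
t: 20.15
eef_pos: [467.7, 156.6, 44.1]
tcp_rot: [0.421, 1.566, -2.558]
ft_force: [-3.9, -3.5, 6.9]
opening: 0.002
```

Request:
apply_moves(offset=[[0,0,0.6],[0,0,1.8],[0,0,3],[0.4,0.5,3.4],[1,1.2,3.4],[1.6,2,3.4],[2.2,2.8,3.4],[2.9,3.6,3.4],[3.6,4.4,3.4],[4.2,5.2,3.4],[4.7,5.8,3.4],[4.95,6.05,3.4],[4.95,6.05,3.4],[4.95,6.05,3.4]], yaw=[0,0,1,2.6,4.2,5.8,7.4,9,10.6,12.2,13.8,15,15.2,15.2], jaw=[1,1,1,1,1,1,1,1,1,1,1,1,1,1])

```text
t: 21.9
eef_pos: [591.1, 307.6, 128.9]
tcp_rot: [0.346, 1.566, -1.043]
ft_force: [0.7, -1.0, -0.4]
opening: 0.007
```

Run:
```python
from h import *
from cell import env
s=snap("scene","11");t=snap("top","11")
st=env.state();e=st["eef_pos"];print(st["t"],e,st["joints"].round(2),st["ft_force"].round(1));print(R.from_euler("xyz",st["tcp_rot"]).as_matrix().round(3))
im=np.clip(s["frame"].astype(float)*1.4,0,255).astype(np.uint8)
k=cv2.resize(im[200:320,190:370,::-1],None,fx=4.3,fy=4.3,interpolation=2)
p=(proj(s,(465.8,154.4,80))-[190,200]+.5)*4.3; cv2.circle(k,tuple(p.astype(int).tolist()),2,(0,0,255),-1)
cv2.imwrite("pics/s11.png",k)
crop(t,130,150,320,290,4,"pics/t11.png")
```

```text
22.0 [591.21159334 307.59873394 129.15610888] [ 0.38  0.6   1.51 -0.01  1.03  0.2 ] [ 0.6 -0.3 -0.1]
[[ 0.003  0.983  0.181]
 [-0.004  0.181 -0.983]
 [-1.     0.002  0.004]]
```

View pics/s11.png

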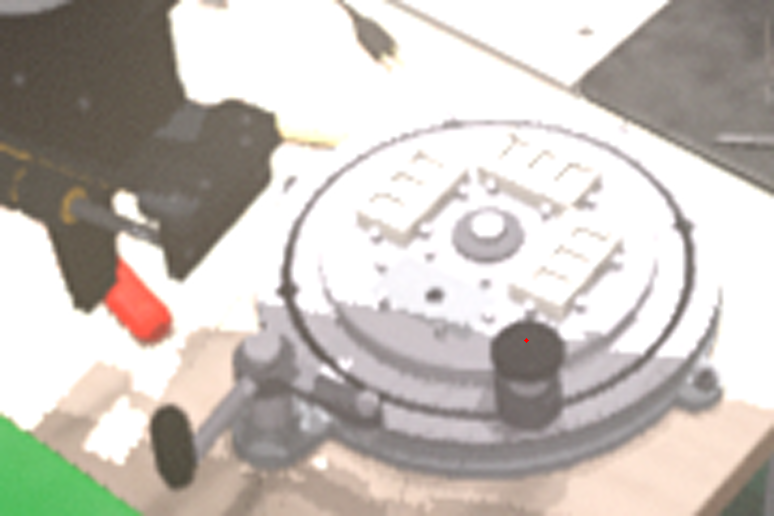

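View pics/t11.png

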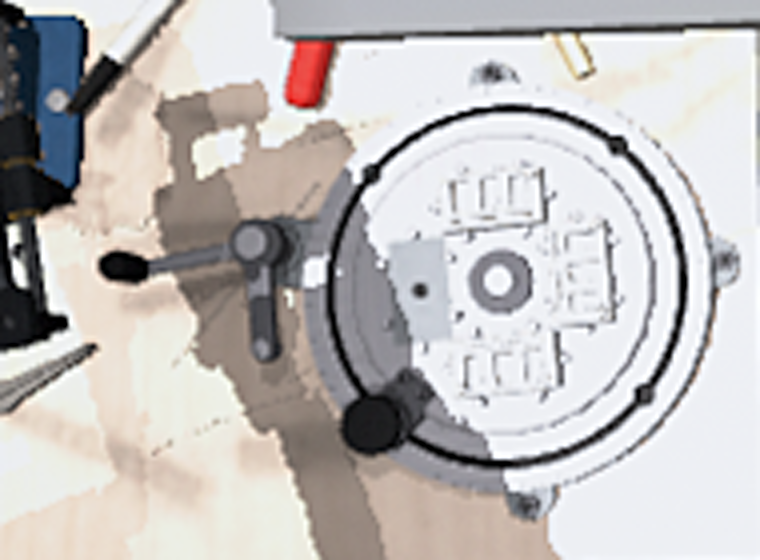

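Request:
apply_moves(offset=[[0,0,-1],[0,0,-2],[0,0,-2.9],[0,0,-3.3],[0,0,-3.3]], yaw=[0,0,0,0,0], jaw=[1,1,1,1,1])

```text
t: 22.62
eef_pos: [591.1, 307.4, 46.5]
tcp_rot: [0.268, 1.566, -1.121]
ft_force: [0.1, -0.1, 0.7]
opening: 0.002
```

Run:
```python
from h import *
from cell import env
o=env.state()["eef_pos"];print(o)
for i in range(13,-2,-1): th=i*.1; print(round(th,1),arc(th,15,o[:2],-1).round(2),round(np.degrees(1.3-th)/6,2))
```

```text
[591.10291013 307.4351356   46.51441837]
1.3 [-0.56 -0.07] 0.0
1.2 [-0.87 -0.08] 0.95
1.1 [-1.17 -0.12] 1.91
1.0 [-1.47 -0.19] 2.86
0.9 [-1.76 -0.29] 3.82
0.8 [-2.03 -0.42] 4.77
0.7 [-2.3  -0.58] 5.73
0.6 [-2.54 -0.76] 6.68
0.5 [-2.77 -0.96] 7.64
0.4 [-2.97 -1.19] 8.59
0.3 [-3.16 -1.44] 9.55
0.2 [-3.31 -1.7 ] 10.5
0.1 [-3.44 -1.98] 11.46
0.0 [-3.54 -2.27] 12.41
-0.1 [-3.61 -2.56] 13.37
```

Request:
apply_moves(offset=[[-0.3,-0.04,0],[-0.56,-0.07,0],[-0.72,-0.08,0],[-0.87,-0.08,0],[-1.17,-0.12,0],[-1.47,-0.19,0],[-1.76,-0.29,0],[-2.03,-0.42,0],[-2.3,-0.58,0],[-2.54,-0.76,0],[-2.66,-0.86,0],[-2.77,-0.96,0],[-2.87,-1.07,0],[-2.97,-1.19,0],[-3.07,-1.31,0],[-3.16,-1.44,0],[-3.24,-1.57,0],[-3.31,-1.7,0],[-3.38,-1.84,0],[-3.38,-1.84,0]], yaw=[0,0,0.5,0.9,1.9,2.9,3.8,4.8,5.7,6.7,7.2,7.6,8.1,8.6,9.1,9.6,10,10.5,11,11], jaw=[1,1,1,1,1,1,1,1,1,1,1,1,1,1,1,1,1,1,1,1])

```text
t: 25.12
eef_pos: [506.4, 261.8, 47.2]
tcp_rot: [0.38, 1.565, 0.143]
ft_force: [0.3, 0.5, 1.0]
opening: 0.004
```

Run:
```python
from h import *
from cell import env
o=env.state()["eef_pos"];print(o)
for th in(.15,.1,.05,0,-.05,-.1): print(th,arc(th,15,o[:2],-1).round(2),round(np.degrees(1.3-th)/6-11,2))
s=snap("scene","12");t=snap("top","12")
im=np.clip(s["frame"].astype(float)*1.4,0,255).astype(np.uint8)
cv2.imwrite("pics/s12.png",cv2.resize(im[200:320,190:370,::-1],None,fx=4.3,fy=4.3,interpolation=2))
```

```text
[506.40754897 261.80403865  47.22712046]
0.15 [ 0.01 -0.01] -0.02
0.1 [-0.05 -0.15] 0.46
0.05 [-0.11 -0.29] 0.94
0 [-0.16 -0.44] 1.41
-0.05 [-0.19 -0.59] 1.89
-0.1 [-0.23 -0.74] 2.37
```

View pics/s12.png

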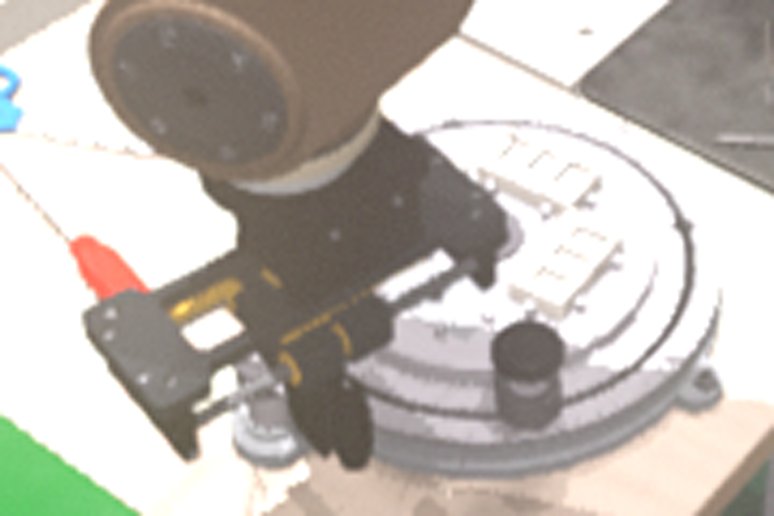

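Working well. Push to the stop in small steps, watching the force.

Request:
apply_moves(offset=[[-0.05,-0.15,0],[-0.11,-0.29,0],[-0.14,-0.37,0],[-0.16,-0.44,0],[-0.16,-0.44,0]], yaw=[0.5,0.9,1.2,1.4,1.4], jaw=[1,1,1,1,1])

```text
t: 25.85
eef_pos: [503.2, 253.2, 47.3]
tcp_rot: [0.668, 1.561, 0.575]
ft_force: [1.1, 20.6, -7.8]
opening: 0.006
```

Request:
apply_moves(offset=[[-0.01,-0.06,0],[-0.01,-0.12,0],[-0.01,-0.12,0]], yaw=[0,0,0], jaw=[1,1,1])

```text
t: 26.22
eef_pos: [503.4, 253.3, 47.4]
tcp_rot: [0.849, 1.557, 0.755]
ft_force: [-0.4, 26.4, -8.0]
opening: 0.003
```

Firmly on the stop (no further movement). Back off and rise clear.

Request:
apply_moves(offset=[[0,0.4,0],[0,0.9,0],[0,0.9,1],[0,0.9,2.4],[-0.5,0.5,4],[-1,-0.5,5],[-1.5,-2.5,5.5],[-2,-4.8,6],[-2.2,-7,6],[-2.2,-9,6],[-2.4,-11,6],[-2.8,-13,6],[-3.2,-15,6],[-3.4,-17,6],[-3.6,-19,6],[-3.6,-20,6],[-3.6,-20,6]], yaw=[0,0,0,0,0,0,0,0,0,0,0,0,0,0,0,0,0], jaw=[1,1,1,1,1,1,1,1,1,1,1,1,1,1,1,1,1])

```text
t: 28.35
eef_pos: [413.2, -247.8, 197.2]
tcp_rot: [0.863, 1.557, 0.767]
ft_force: [-1.3, -0.1, 0.6]
opening: 0.006
```

Run:
```python
from h import *
from cell import env
s=snap("scene","13");t=snap("top","13")
st=env.state();print(st["t"],st["eef_pos"],st["ft_force"].round(1))
crop(t,170,155,330,290,5,"pics/t13.png")
crop(s,220,200,390,320,4.7,"pics/s13.png")
c=np.array([549.9,83.5]);a=np.radians(184.8-90);p0=proj(t,(c[0]+50.8*np.cos(a),c[1]+50.8*np.sin(a),44));x,y=[int(round(q)) for q in p0]
w=np.clip(150-t["frame"][y-4:y+5,x-4:x+5].max(2).astype(float),0,None)
yy,xx=np.mgrid[y-4:y+5,x-4:x+5]; p=((w*xx).sum()/w.sum(),(w*yy).sum()/w.sum())
P=ray(t,p,44)[:2]-c; print(184.8-np.degrees(np.arctan2(P[1],P[0]))%360)
for n in("top0","top13"):
    q=load(n); m=(q["frame"][232:250,176:198].max(2)<60);yy,xx=np.nonzero(m);print(n,"grip",xx.mean()+176,yy.mean()+232,m.sum())
```

```text
28.45 [ 413.20933197 -246.04358584  197.26006127] [-0.3 -0.1  0.5]
89.0201690921863
top0 grip 187.87719298245614 241.21052631578948 57
top13 grip 188.33333333333334 241.17543859649123 57
```

View pics/t13.png

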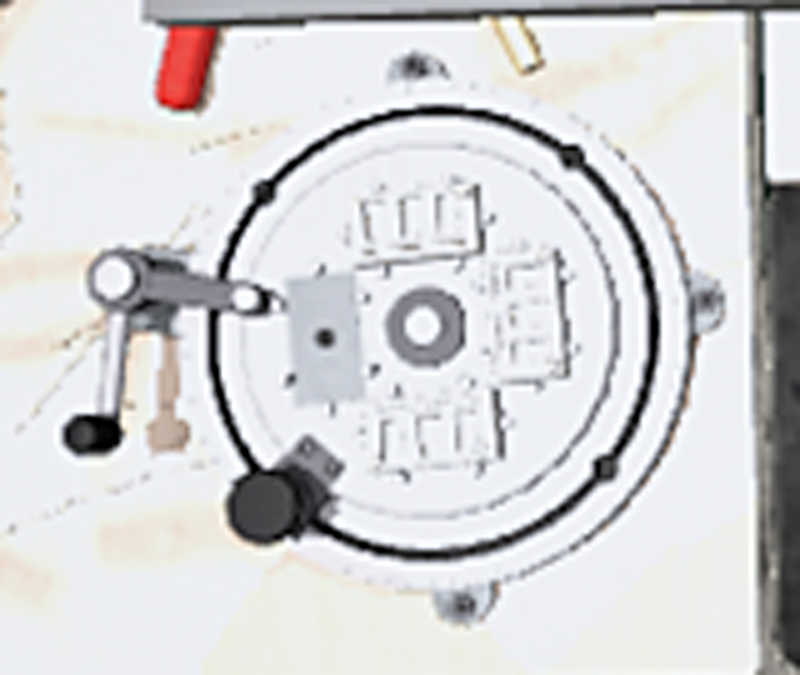

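View pics/s13.png

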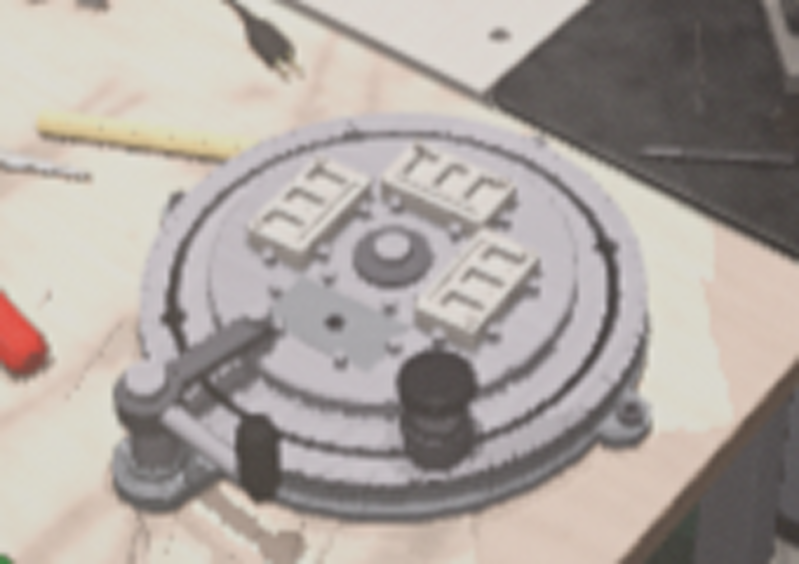

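Run:
```python
from h import *
for n in("scene0","scene13"):
    q=load(n)
    for th in(60,75,90):
        m=(q["frame"][286:310,266:284].max(2)<th);yy,xx=np.nonzero(m);print(n,th,xx.mean()+266,yy.mean()+286,m.sum())
s=load("scene13")
piv=PIV
for th in(0,.02,.05,.1):
    a=np.radians(174.9)-th;print(th,proj(s,(*(piv+75*np.array([np.cos(a),np.sin(a)])),80)),proj(load("top13"),(*(piv+75*np.array([np.cos(a),np.sin(a)])),90)))
def km(n,x0,y0,x1,y1):
    q=load(n)["frame"][y0:y1,x0:x1].max(2)<75; yy,xx=np.nonzero(q);return xx.min()+x0,xx.max()+x0,yy.min()+y0
print("knob scene",km("scene13",300,270,325,292),proj(s,(465.8,154.4,80)),proj(s,(465.8,154.4,71.5)))
```

```text
scene0 60 nan nan 0
scene0 75 274.0508474576271 297.4830508474576 118
scene0 90 274.19375 297.2125 160
scene13 60 nan nan 0
scene13 75 274.4 304.4 5
scene13 90 274.59842519685037 296.90551181102364 127
0 [273.66850661 294.59394856] [186.14792945 240.63919028]
0.02 [273.12520728 295.01228471] [185.51159376 240.58842212]
0.05 [272.29016549 295.6262485 ] [184.5605689  240.48793856]
0.1 [270.8467334  296.61173468] [182.98698109 240.25585393]<stdin>:5: RuntimeWarning: Mean of empty slice.
  ret = ret.dtype.type(ret / rcount)
Traceback (most recent call last):
ValueError: zero-size array to reduction operation minimum which has no identity
```

Run:
```python
from h import *
s=load("scene13");t=load("top13")
f=lambda z:((proj(s,(465.8,154.4,z))-[220,200]+.5)*4.7).round(1)
print(f(80),f(71.5))
print(tri(t,(262/5+170-.4,507/5+155-.4),s,(437/4.7+220-.4,376/4.7+200-.4)))
from cell import env
print(env.job_done())
```

```text
[434.7 371.9] [434.9 384.7]
(array([464.10032124, 154.7306024 ,  78.43154644]), np.float64(0.0980809657012287))
the job is handed in; nothing more can be done
None
```

The job is done and handed in at about 28.5 s, with the robot well clear of everything; no verdict came back. The steps were done in the order asked:

1. **Lever out:** I swung the clamp lever right out until it met its stop (17 N at the fingers).
2. **Plunger and table:** I pressed the index knob fully in and carried the table clockwise to the next hole. I then lifted slowly until the plunger had risen with the finger.
3. **Lever home:** I swung the lever back until it met its stop. It did not move further when pushed with 26 N.

**Last checks from the two cameras:**
- **Table:** the turn measured 90.1° just before release and 89.0° at the end. The 1° difference is slightly more than the stated play (0.6°), but my measurement is only about that good.
- **Plunger:** the knob top stands at about 78 mm, so it is out (80 mm when out, about 71.5 mm when held in). It sits over the near-left hole.
- **Lever:** the grip is back within about 1 mm of where it started, on the home side.
- **Inserts:** all three look seated in their nests, and the one that was at the right is now in front.
- **Loose things:** nothing in the last views looks moved, and nothing else was touched. Those last close-ups did not take in the strap clamp or the nut.

**What went wrong or disagreed:**
- **Finger height:** the reported tool height was about 34 mm lower than the fingertips really were. My first push passed over the grip without touching it. I saw this in the pictures and corrected for it.
- **Knob force:** pressing the knob briefly reached about 60 N at the fingertips when it bottomed, because I overshot slightly. I eased off to 12–19 N before turning the table.

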